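# Clamp a sample jar with the star wheel

### The arm

A 7-joint arm with a two-finger parallel gripper is mounted at the origin on the work surface. World frame = base frame: x ahead of the robot, y to its left, z up, the work surface at z = 0. Lengths are in m, angles in degrees, forces in N, time in s.
With the tool pointing down it reaches from about 0.4 to 0.85 m from the base axis. Payload 6.9 kg.
Tool frame: the origin (TCP) lies at the very end of the fingers, on their centre line; the grasp point (between the pads) lies 19 mm behind it; z points along the fingers, x is the direction in which the jaws open and shut, and the axes are right-handed (so a half turn about z gives the same grasp; the last joint's range is limited). The gripper opens to 85 mm and grips with 20 to 120 N. Pads are 22 mm wide; open, the fingers measure 114 mm over their backs; the gripper's body (76 mm by 85 mm) begins 54 mm behind the grasp point. The pads swing forward as they close: fully open they stand 13 mm farther back than shut.
Start: joints at [70.445, 29.078, -13.613, 85.955, 7.202, 65.827, -8.869], TCP at [0.27, -0.564, 0.231] pointing down, gripper open.
Joint ranges: [-176.47, 176.47], [-13.61, 117.27], [-81.72, 77.17], [0.22, 143.17], [-87.28, 267.28], [10, 112.55], [-165.47, 165.47]. Speed limits (degrees/s): [136.94, 136.94, 180, 180, 180, 180, 180].

### API

Orientations are given as [roll, pitch, yaw] about the fixed x, y, z axes, in that order (R = Rz(yaw) Ry(pitch) Rx(roll)).
In Python, from workcell import * gives the robot as it stands.
- The arm moves only by the tool carry_out, never from a script. Its argument "motion" is a list of rows, each an object of numbers: "jaw": the opening, from -1 (shut) to 1 (fully open); "x", "y", "z": the shift along the tool's x, y, z in m; "twist": the turn about the tool's z in degrees. A call has exactly 10 rows; each row shifts and turns the commanded pose from where the row before left it, along the tool's axes as they then stand; what a row does not reach is not made up. A row lasts 1/10 s, in which the tool goes at most 50 mm and 8.59 degrees, less where a joint would pass 70% of its speed; a pose out of reach is approached as far as the arm can. A call with a gripper value outside its range is refused whole. The fingers move at their own pace and stop on an object; the grip force is fixed at half the most. Time passes only in rows, so rows that do not move let the fingers close, or fill a call up. It gives the time, the measured TCP pose, the force and the opening at its end, in the units of the state.
- get_state(): the state, without advancing time (a new reading comes with each control period).
- read_camera(name): name is "side" or "top" or "wrist"; returns a dict with "image" (480x640x3 uint8, red, green, blue), "fx", "fy", "cx", "cy" (pixels), "extrinsics" (4x4, takes a point from camera to world coordinates). Camera axes: x right, y down, z forward; pixel columns grow to the right and rows downward; lengths in m; the calibration is good to about 2 mm. The wrist camera is an equidistant fisheye: a pixel r from the principal point sees the ray r / f radians off the axis. A picture is of the moment at which its call begins. There is no depth.
- job_done(): hands the job in, once; it reports no verdict.
The state is a dict: "time_s": time; "joints": joint angles; "qvel": joint speeds; "tau": joint torques, N m; "position": TCP position; "tool_rot": TCP orientation; "force": force on the tool from outside, world axes, zero at the start; "ft_torque": the same for the moment, N m; "width": opening from 0.0 (shut) to 1.0 (fully open).
Only numpy, scipy, OpenCV 4.12 (cv2) and the standard library are available. Lean on these libraries where they do the work, as an engineer would, in place of code of your own. Each camera call takes 0.05 s, during which the arm holds its last target.

### The job

Stand the blue-capped sample jar on the clamp's base between the open jaw and the V-shaped seat and let go of it, then advance the star wheel anticlockwise (seen from above), pushing spoke after spoke with the side of the gripper, until the jaw has pushed the jar home into the V seat and grips it snugly. The jar is glass, so feel for the wheel stiffening and stop there rather than forcing it; do not push the jaw itself, and leave everything else on the bench where it is.

Things in the scene. Friction and masses are not known exactly. Their poses are not given: they have to be found in the camera images.
- clamp: bench clamp fixed to the table: aluminium base plate 150 (x) by 410 mm (y), top 20 mm above the table. Origin on the table, z up; y points from the star wheel (axis at x=0, y=-120 mm) to the V seat (jar home at x=0, y about +115 mm); the -x side roughly faces the robot (yaw varies up to 0.2 rad)
- yoke_mid (a point): middle of the grey yoke bar over the wheel's axis, 117 mm above the table: bar 18 mm wide (clamp x), 10 mm tall, along clamp y, on two posts (18 x 14 mm) 100 mm either side of the axis. It splits the spokes' circle into a near half (-x) and a far half, so one spoke can be pushed by about 110 degrees at most before changing to the next
- seat (a point): nominal jar home: point on the base plate (20 mm above the table) near which the jar's axis stands when home in the V; axes as the clamp's. The V block is set by hand: true home is up to 6 mm off along y. V: two black rubber walls at 45 degrees, tops 54 mm above the table, open to -y. A jar set down 15 to 20 mm short (-y) is pushed home by the jaw. +x and -x sides are free for fingers
- jar_center (a point): centre (45 mm up) of the sample jar: amber glass, paper label, BLUE cap; upright cylinder 56 mm dia, 90 mm tall, about 0.25 kg; the cap (top 20 mm) has the same diameter; z is up
- jar: the same blue-capped sample jar; origin at the centre of its underside
- wheel_hub (a point): star wheel's centre on its vertical axis, 100 mm above the table, level with the spokes; does not turn, axes as the clamp's. Black hub 40 mm dia, 22 mm tall; five steel spokes 9 mm thick, 72 degrees apart, with red end balls 18 mm dia centred 73 mm from the axis. Below the spokes it is free down to the base plate (20 mm), but for a 48 mm dia pedestal
- wheel (a joint): star wheel angle, rad, growing anticlockwise seen from above; starts at 0.2 to 1.0. Spoke k (0 to 4) points at this angle + k*72 degrees, counted from the clamp's +x towards its +y. Growing drives the jaw towards the V seat, 20 mm per rad; on the near half the spokes then move towards the clamp's -y. The jar is nipped somewhere in 3.0 to 3.7 rad: go by feel
- spoke_plane (a point): point on the wheel's axis at the spokes' height (100 mm), as wheel_hub. How the wheel feels: it stays where left; a push 55 mm from the axis takes about 4.5 N running free, then climbs about 1.3 N per mm once the jaw has the jar against the V. 7 to 9 N there is a snug grip (7 to 12 N on the jar); over 14 N overloads the glass
- jaw_face (a point): centre of the black rubber pad face on the sliding blue jaw (46 mm wide, 30 mm tall, 38 mm above the table); axes as the clamp's, the face looks to +y. The pad is springy (10 N/mm)
- jaw: the sliding blue jaw (50 x 20 x 33 mm), moves along the clamp's y, driven by the wheel; origin at the centre of its underside, 18 mm behind the pad face, 22 mm above the table
- jar_w: decoy: amber glass jar like the sample jar (56 mm dia, 90 mm tall) but with a WHITE cap; bystander, leave alone. Origin: centre of its underside
- jar_y: decoy: same amber glass jar but with a YELLOW cap; bystander, leave alone. Origin: centre of its underside
- rack: blue tube rack, 90 x 200 x 82 mm with its tubes, bystander. Origin: centre of its underside
- beaker: glass beaker, 80 mm dia, 100 mm tall, bystander. Origin: centre of its underside
- cylinder: clear measuring cylinder, 212 mm tall on a 72 mm dia foot, bystander. Origin: centre of its underside
- spray: white spray bottle with red collar, about 200 mm tall, 72 mm dia, bystander. Origin: centre of its underside
- spoon: sampling spoon with a wooden handle, 180 mm long lying on the table, bystander. Origin: on its underside, its x axis along the tool
There are look-alikes about, which are no part of the job. Leave any green or red look-alike of the jar alone.

How it is judged:
By the outcome, as a careful person would: the job done as asked, in the order asked, and still so for the second after the job is handed in, with the robot touching nothing.
It also fails if it takes over 72 s, if anything falls off the work surface, if the arm or the gripper's body presses on something with over 40 N, if the wrist force passes 120 N, or if a joint passes its speed limit or range.

## Working session

There is one attempt and no reset: what is moved stays moved. The work goes in short steps, Python scripts to look and compute and a tool call to move; the robot and the scene stay as the last step left them, time stands still between calls to the robot, and variables do not carry over. Pictures are saved under pics/ and viewed, and the job is handed in when it is done.

Besides the shell and the picture viewer there is one more tool, called after "Emit:" in YAML: its name, and indented under it one key for each argument. carry_out: Moves the arm, as the interface text tells. Its arguments: {"type":"object","properties":{"motion":{"type":"array","items":{"type":"object","properties":{"jaw":{"type":"number"},"x":{"type":"number"},"y":{"type":"number"},"z":{"type":"number"},"twist":{"type":"number"}}}}},"required":["motion"]}

```bash
mkdir -p pics; ls
cat > h.py <<'E'
from workcell import *
import numpy as np, cv2
def save(name,fn):
    c=read_camera(name); cv2.imwrite(f'pics/{fn}.png',cv2.cvtColor(c['image'],cv2.COLOR_RGB2BGR)); np.savez(f'pics/{fn}.npz',**c); return c
def load(fn): return dict(np.load(f'pics/{fn}.npz'))
def ray(c,u,v):
    E=c['extrinsics']; d=E[:3,:3]@np.array([(u-c['cx'])/c['fx'],(v-c['cy'])/c['fy'],1.]); return E[:3,3],d
def onz(c,u,v,z):
    o,d=ray(c,u,v); return o+d*(z-o[2])/d[2]
def proj(c,p):
    E=c['extrinsics']; q=E[:3,:3].T@(np.array(p)-E[:3,3]); return c['fx']*q[0]/q[2]+c['cx'],c['fy']*q[1]/q[2]+c['cy']
E
python3 - <<'E'
from h import *
for n in ('top','side'):
    c=save(n,n+'0'); print(n,c['fx'],c['cx'],c['cy'],np.round(c['extrinsics'],3).tolist())
print(get_state())
E
```

```text
pics
top 453.4773965750257 311.9775226561097 238.6747306739426 [[0.026, -0.981, 0.192, 0.412], [-1.0, -0.027, -0.004, -0.024], [0.009, -0.192, -0.981, 1.143], [0.0, 0.0, 0.0, 1.0]]
side 596.4835150844074 319.2465374878591 246.85900131155788 [[-0.965, -0.168, 0.2, 0.307], [-0.261, 0.601, -0.755, 1.068], [0.007, -0.782, -0.624, 0.994], [0.0, 0.0, 0.0, 1.0]]
{'time_s': 0.1, 'joints': array([ 70.44520373,  29.12023735, -13.60843134,  86.00189326,
         7.20208031,  65.82744317,  -8.86996414]), 'qvel': array([ 0.02458677, -0.04038903, -0.05587182, -0.06146447,  0.04719256,
       -0.0086574 ,  0.02658469]), 'tau': array([-5.36612410e-03, -6.21842551e+01, -2.19447188e+00, -2.50206095e+01,
        1.26245257e-02,  7.89110607e-03,  2.64473414e-05]), 'position': array([ 0.26978106, -0.56328391,  0.23052773]), 'tool_rot': array([ 1.79997777e+02,  9.08638039e-02, -6.44014953e+01]), 'force': array([ 0.688632  ,  0.56914665, -0.39855522]), 'ft_torque': array([0.02277763, 0.03199096, 0.01541481]), 'width': 0.9984814476603816}
```

View pics/top0.png

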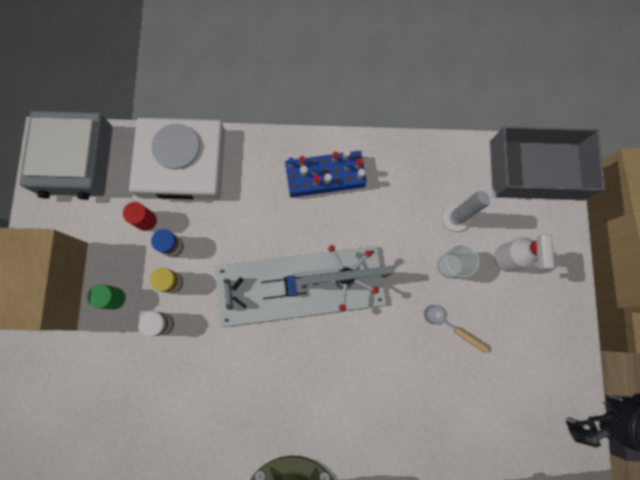

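View pics/side0.png

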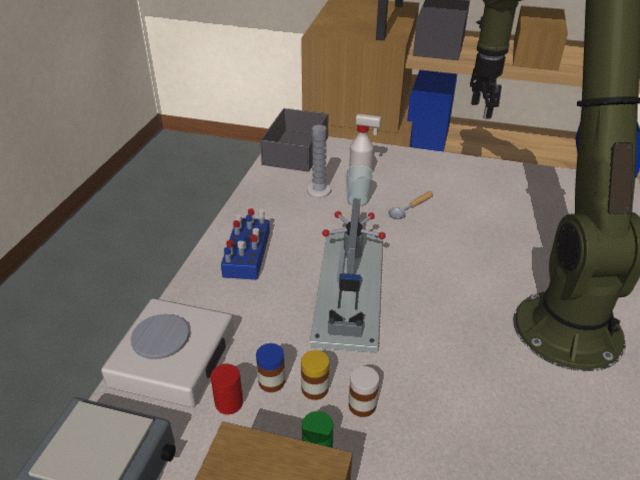

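The top view shows the blue-capped jar at about (165,241), and the yellow, white, red and green ones around it. The clamp runs from the wheel (345,276) to the V seat (235,292). The side view agrees. Next I'll measure these.

Run:
```python
from h import *
c=load('top0'); im=c['image']; hsv=cv2.cvtColor(im,cv2.COLOR_RGB2HSV)
def blobs(m,mn=15):
    n,l,s,ce=cv2.connectedComponentsWithStats(m.astype(np.uint8)); return [(s[i].tolist(),ce[i]) for i in range(1,n) if s[i,4]>=mn]
H,S,V=[hsv[...,i].astype(int) for i in range(3)]
def show(name,m,z,mn=15):
    for s,ce in blobs(m,mn):
        if s[0]<420 and 120<s[1]<350: print(name,s,ce.round(1),onz(c,*ce,z)[:2].round(4))
show('blue',(H>105)&(H<130)&(S>150)&(V>60),0.09)
show('red',((H<6)|(H>174))&(S>150)&(V>90),0.10,8)
show('yel',(H>15)&(H<32)&(S>150),0.09,40)
show('green',(H>45)&(H<80)&(S>120),0.09,40)
cv2.imwrite('pics/clamp.png',cv2.cvtColor(cv2.resize(im[230:340,200:400],None,fx=4,fy=4,interpolation=cv2.INTER_CUBIC),cv2.COLOR_RGB2BGR))
cv2.imwrite('pics/jars.png',cv2.cvtColor(cv2.resize(im[190:340,70:230],None,fx=4,fy=4,interpolation=cv2.INTER_CUBIC),cv2.COLOR_RGB2BGR))
```

```text
blue [286, 153, 80, 43, 1458] [324.  175.9] [ 0.7748 -0.0543]
blue [152, 230, 23, 22, 380] [163.3 240.5] [0.6044 0.3213]
blue [287, 277, 9, 18, 119] [290.8 285.8] [0.5058 0.0171]
red [334, 153, 4, 5, 15] [335.2 154.8] [ 0.826  -0.0801]
red [300, 157, 4, 5, 17] [301.6 159.1] [0.8125 0.0013]
red [357, 159, 5, 6, 25] [359.  161.6] [ 0.8102 -0.1381]
red [315, 176, 4, 6, 22] [316.4 178.5] [ 0.7643 -0.0357]
red [124, 203, 22, 22, 360] [134.5 212.9] [0.6669 0.3917]
red [330, 246, 4, 5, 13] [331.1 248.2] [ 0.5951 -0.0741]
red [366, 252, 5, 4, 16] [367.9 253.2] [ 0.5855 -0.1603]
red [373, 288, 5, 5, 18] [374.9 289.9] [ 0.5006 -0.1766]
red [340, 306, 5, 4, 17] [342.1 307.6] [ 0.4584 -0.1017]
yel [165, 273, 11, 18, 70] [171.5 282.3] [0.5065 0.2936]
green [89, 286, 35, 22, 632] [105.6 296.9] [0.4691 0.4418]
```

View pics/clamp.png

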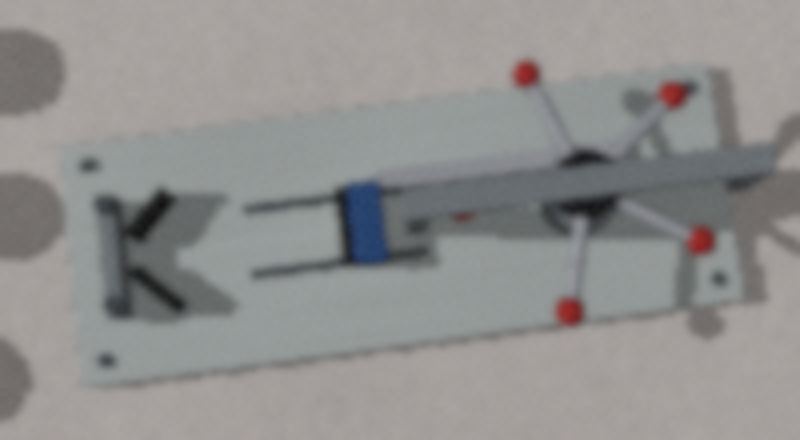

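View pics/jars.png

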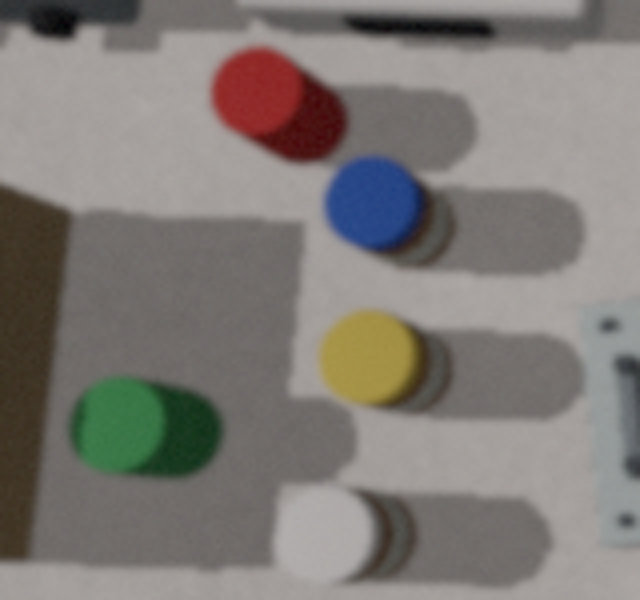

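Run:
```python
from h import *
from scipy.optimize import least_squares
c=load('top0')
C=[(62,150),(90,385),(712,68),(738,298)]
W=[onz(c,u/4+200-.4,v/4+230-.4,.02) for u,v in C]
print(np.round(W,4))
L=np.array([[75,205],[-75,205],[75,-205],[-75,-205]])/1000
B=np.array([[331.1,248.2],[367.9,253.2],[374.9,289.9],[342.1,307.6]])
Bw=np.array([onz(c,u,v,.1)[:2] for u,v in B])
def T(p,l):
    R=np.array([[np.cos(p[2]),-np.sin(p[2])],[np.sin(p[2]),np.cos(p[2])]]); return np.asarray(l)@R.T+p[:2]
ks=None
def res(p):
    # angle p[3]; balls order: assign nearest
    th=p[3]+np.arange(5)*np.deg2rad(72)
    b=T(p,np.c_[.073*np.cos(th),.073*np.sin(th)-.12])
    d=np.linalg.norm(b[:,None]-Bw[None],axis=2); i=d.argmin(0)
    return np.r_[(T(p,L)-np.array(W)[:,:2]).ravel()*.7,(b[i]-Bw).ravel()]
best=min((least_squares(res,[.5,0,y,a],x_scale=[.1,.1,.1,.1]) for a in np.arange(.1,1.2,.2) for y in(-.1,.1)),key=lambda s:s.cost)
print(best.x,best.cost,np.round(best.fun*1000,1)); p=best.x
f=lambda l:T(p,np.array([l]))[0].round(4)
print('hub',f([0,-.12]),'seat',f([0,.115]),'drop',f([0,.097]),'yaw deg',np.rad2deg(p[2]))
th=np.rad2deg(p[3])+72*np.arange(5); print('spokes',th)
# jars
for n,u,v in(('blue',374,203),('yel',370,358),('white',325,535)): print(n,onz(c,u/4+70-.4,v/4+190-.4,.09).round(4))
# side cam
s=load('side0'); im=s['image']; hsv=cv2.cvtColor(im,cv2.COLOR_RGB2HSV);H,S,V=[hsv[...,i].astype(int) for i in range(3)]
cv2.imwrite('pics/sj.png',cv2.cvtColor(cv2.resize(im[330:430,200:400],None,fx=4,fy=4,interpolation=cv2.INTER_CUBIC),cv2.COLOR_RGB2BGR))
for q in ([*onz(c,163.1,240.35,.09)],):print(proj(s,q))
for l in ([0,.115,.02],[0,-.12,.1]): print(proj(s,[*f(l[:2]),l[2]]))
```

```text
[[ 0.5534  0.2099  0.02  ]
 [ 0.4105  0.1834  0.02  ]
 [ 0.6163 -0.1951  0.02  ]
 [ 0.4731 -0.2108  0.02  ]]
[0.5128152  0.00451833 0.15646867 0.35684124] 0.00010923381584390444 [ 1.1  6.2 -2.6  8.4  1.8  6.2 -1.7  0.8  0.1 -4.  -0.3 -3.2  0.6 -3.9
  0.6 -4. ]
hub [ 0.5315 -0.114 ] seat [0.4949 0.1181] drop [0.4977 0.1003] yaw deg 8.964994400418366
spokes [ 20.44549674  92.44549674 164.44549674 236.44549674 308.44549674]
blue [0.6047 0.3218 0.09  ]
yel [0.5133 0.3161 0.09  ]
white [0.412  0.3326 0.09  ]
(np.float64(269.7341511890527), np.float64(351.3748060244293))
(np.float64(345.5870892960547), np.float64(316.37562727376775))
(np.float64(353.57365905768165), np.float64(227.2326510305952))
```

View pics/sj.png

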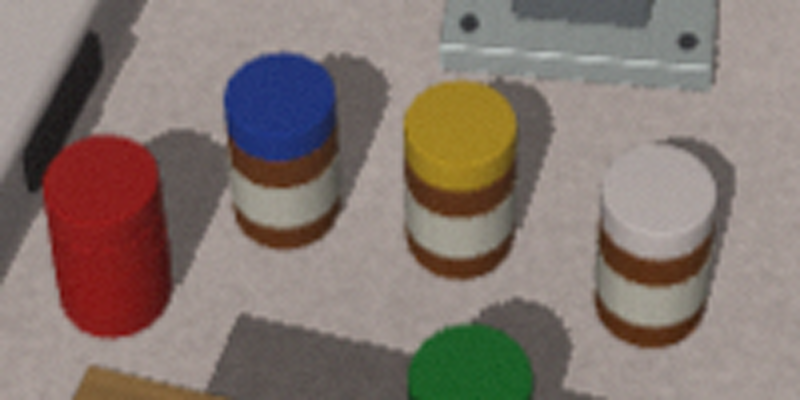

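Run:
```python
from h import *
from scipy.optimize import least_squares
c=load('top0'); s=load('side0')
B=np.array([[331.1,248.2],[367.9,253.2],[374.9,289.9],[342.1,307.6]])
Bw=np.array([onz(c,u,v,.1)[:2] for u,v in B])
for fixed in (1,0):
    r=least_squares(lambda p:np.linalg.norm(Bw-p[:2],axis=1)-(.073 if fixed else p[2]),[.53,-.11,.073]); print(r.x,r.fun*1000)
    h=r.x[:2]; print(np.rad2deg(np.arctan2(*(Bw-h).T[::-1])))
im=s['image']
cv2.imwrite('pics/sc.png',cv2.cvtColor(cv2.resize(im[200:360,290:410],None,fx=5,fy=5,interpolation=cv2.INTER_CUBIC)[:,:],cv2.COLOR_RGB2BGR))
hsv=cv2.cvtColor(im,cv2.COLOR_RGB2HSV);H,S,V=[hsv[...,i].astype(int) for i in range(3)]
m=((H<6)|(H>174))&(S>130)&(V>80)
n,l,st,ce=cv2.connectedComponentsWithStats(m.astype(np.uint8))
for i in range(1,n):
    if st[i,4]>8 and 310<ce[i][0]<400 and 190<ce[i][1]<260: print(st[i],ce[i],onz(s,*ce[i],.1).round(4))
```

```text
[ 0.53143475 -0.11051429  0.073     ] [ 0.21786888  0.46688865 -0.14976653  0.60065617]
[  29.74705118  -42.60160477 -115.07365248  173.08888204]
[ 0.53139094 -0.11029614  0.07333887] [-0.19089921  0.30804884 -0.30949263  0.19234301]
[  29.58166552  -42.70345744 -114.96998632  173.25352345]
[335 212   6   6  22] [336.90909091 213.95454545] [ 0.5855 -0.1584  0.1   ]
[368 213   6   6  25] [370.92 215.08] [ 0.4998 -0.1773  0.1   ]
[323 230   6   6  32] [325.5 232.5] [ 0.5938 -0.0739  0.1   ]
[379 233   6   6  31] [381.4516129  235.41935484] [ 0.4579 -0.0996  0.1   ]
```

View pics/sc.png

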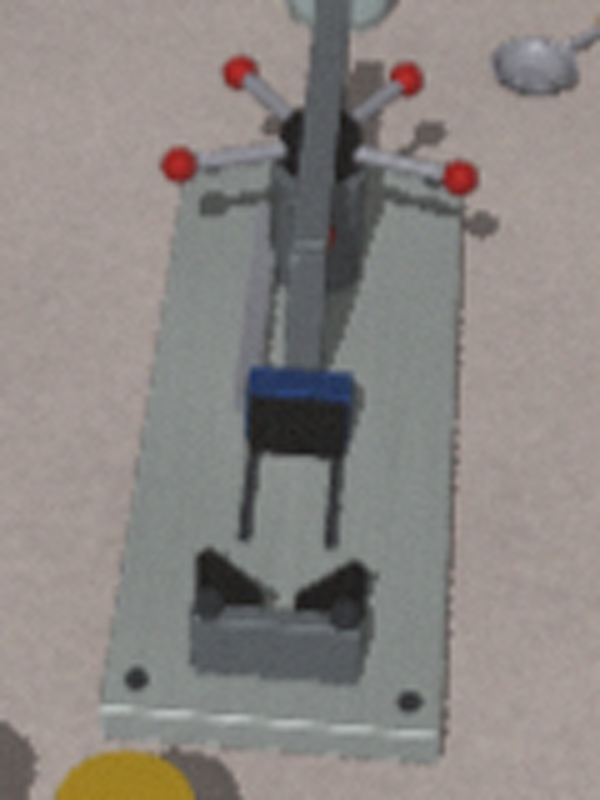

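Run:
```python
from h import *
c=load('top0'); s=load('side0')
hub=np.array([.5312,-.1105]); y=np.deg2rad(8.9); X=np.array([np.cos(y),np.sin(y)]);Y=np.array([-np.sin(y),np.cos(y)])
def cl(p): d=p[:2]-hub; return (np.array([d@X,d@Y-.12])*1000).round(1)
for n,u,v in (('a out',165,192),('a in',135,237),('b out',183,308),('b in',135,270)): print('top',n,cl(onz(c,u/4+200-.4,v/4+230-.4,.054)))
for n,u,v in (('a out',207,550),('a in',265,602),('b out',362,565),('b in',297,605)): print('side',n,cl(onz(s,u/5+290-.4,v/5+200-.4,.054)))
for n,u,v in (('l',250,370),('r',352,374)): print('jaw top back?',n,cl(onz(s,u/5+290-.4,v/5+200-.4,.055)))
for n,u,v in (('l',247,398),('r',352,404)): print('jaw pad top',n,cl(onz(s,u/5+290-.4,v/5+200-.4,.053)))
for n,u,v in (('h1',90,165),('h2',107,360),('h3',720,280)): print(n,cl(onz(c,u/4+200-.4,v/4+230-.4,.02)))
for n,u,v in (('h1',137,679),('h2',410,702)): print('s',n,cl(onz(s,u/5+290-.4,v/5+200-.4,.02)))
P=lambda l:(hub+X*l[0]+Y*(l[1]+.12)).round(4)
print('seat',P([0,.115]),'drop',P([0,.098]))
```

```text
top a out [ 33.  127.7]
top a in [  8.4 148.2]
top b out [-37.1 124. ]
top b in [-11.1 150.1]
side a out [ 32.1 127.9]
side a in [  3.8 157.1]
side b out [-37.2 129.3]
side b in [-10.2 157.3]
jaw top back? l [23.   5.1]
jaw top back? r [-25.6   2.3]
jaw pad top l [22.9 23.1]
jaw pad top r [-26.8  21.5]
h1 [ 60.  176.7]
h2 [-60.2 177.4]
h3 [ -60.6 -200.8]
s h1 [ 57.8 177.4]
s h2 [-62.6 177.1]
seat [0.4948 0.1217] drop [0.4975 0.1049]
```

Both views agree on the positions:

- **Hub:** (0.531, -0.110)
- **Clamp yaw:** about 8.9°
- **Blue jar:** (0.605, 0.322)
- **Drop point:** (0.497, 0.104)
- **Wheel angle:** about 20° (0.36 rad)

The tool's current yaw already clears the blue jar's neighbours, so I'm moving now.

Emit:
carry_out:
  motion:
    - {"x":-0.015,"y":-0.016,"jaw":1}
    - {"x":-0.027,"y":-0.0285,"jaw":1}
    - {"x":-0.03,"y":-0.031,"jaw":1}
    - {"x":-0.03,"y":-0.031,"jaw":1}
    - {"x":-0.03,"y":-0.031,"jaw":1}
    - {"x":-0.03,"y":-0.031,"jaw":1}
    - {"x":-0.03,"y":-0.031,"jaw":1}
    - {"x":-0.03,"y":-0.031,"jaw":1}
    - {"x":-0.03,"y":-0.031,"jaw":1}
    - {"x":-0.03,"y":-0.031,"jaw":1}

```text
validation failed for argument at $.mo...
```

Emit:
carry_out:
  motion:
    - {"x":-0.015,"y":-0.016,"z":0,"twist":0,"jaw":1}
    - {"x":-0.027,"y":-0.0285,"z":0,"twist":0,"jaw":1}
    - {"x":-0.03,"y":-0.031,"z":0,"twist":0,"jaw":1}
    - {"x":-0.03,"y":-0.031,"z":0,"twist":0,"jaw":1}
    - {"x":-0.03,"y":-0.031,"z":0,"twist":0,"jaw":1}
    - {"x":-0.03,"y":-0.031,"z":0,"twist":0,"jaw":1}
    - {"x":-0.03,"y":-0.031,"z":0,"twist":0,"jaw":1}
    - {"x":-0.03,"y":-0.031,"z":0,"twist":0,"jaw":1}
    - {"x":-0.03,"y":-0.031,"z":0,"twist":0,"jaw":1}
    - {"x":-0.03,"y":-0.031,"z":0,"twist":0,"jaw":1}

```text
time_s: 1.1
position: [0.4121, -0.1812, 0.2312]
tool_rot: [180.0, 0.0, -64.4]
force: [0.2, 0.2, 0.5]
width: 0.996
```

Emit:
carry_out:
  motion:
    - {"x":-0.031,"y":-0.0327,"z":0,"twist":0,"jaw":1}
    - {"x":-0.031,"y":-0.0327,"z":0,"twist":0,"jaw":1}
    - {"x":-0.031,"y":-0.0327,"z":0,"twist":0,"jaw":1}
    - {"x":-0.031,"y":-0.0327,"z":0,"twist":0,"jaw":1}
    - {"x":-0.031,"y":-0.0327,"z":0,"twist":0,"jaw":1}
    - {"x":-0.031,"y":-0.0327,"z":0,"twist":0,"jaw":1}
    - {"x":-0.031,"y":-0.0327,"z":0,"twist":0,"jaw":1}
    - {"x":-0.031,"y":-0.0327,"z":0,"twist":0,"jaw":1}
    - {"x":-0.031,"y":-0.0327,"z":0,"twist":0,"jaw":1}
    - {"x":-0.031,"y":-0.0327,"z":0,"twist":0,"jaw":1}

```text
time_s: 2.1
position: [0.5732, 0.2394, 0.2308]
tool_rot: [180.0, -0.0, -64.4]
force: [1.6, -0.2, -0.6]
width: 1.002
```

```bash
cat >> h.py <<'E'
def tool(dst,st=None):
    st=st or get_state(); a=np.deg2rad(st['tool_rot'][2]); p=st['position']; d=np.array(dst)-p[:len(dst)]
    print('pos',p.round(4),'yaw',st['tool_rot'].round(2),'J',st['joints'].round(0),'F',st['force'].round(2),'t',st['time_s'])
    print('dx',round(d[0]*np.cos(a)+d[1]*np.sin(a),4),'dy',round(d[0]*np.sin(a)-d[1]*np.cos(a),4),'dz',round(-d[2],4) if len(d)>2 else '')
E
python3 - <<'E'
from h import *
tool([.6047,.3218,.035])
E
```

```text
pos [0.5732 0.2394 0.2308] yaw [ 1.7995e+02 -1.0000e-02 -6.4420e+01] J [  -9.   30.  -27.   86.   14.   67. -103.] F [ 1.62 -0.21 -0.62] t 2.1
dx -0.0607 dy -0.064 dz 0.1958
```

Emit:
carry_out:
  motion:
    - {"x":-0.0304,"y":-0.032,"z":0,"twist":0,"jaw":1}
    - {"x":-0.0303,"y":-0.032,"z":0.008,"twist":0,"jaw":1}
    - {"x":0,"y":0,"z":0.028,"twist":0,"jaw":1}
    - {"x":0,"y":0,"z":0.03,"twist":0,"jaw":1}
    - {"x":0,"y":0,"z":0.02,"twist":0,"jaw":1}
    - {"x":0,"y":0,"z":0,"twist":0,"jaw":1}
    - {"x":0,"y":0,"z":0,"twist":0,"jaw":1}
    - {"x":0,"y":0,"z":0,"twist":0,"jaw":1}
    - {"x":0,"y":0,"z":0,"twist":0,"jaw":1}
    - {"x":0,"y":0,"z":0,"twist":0,"jaw":1}

```text
time_s: 3.1
position: [0.6048, 0.3205, 0.1465]
tool_rot: [-179.9, 0.0, -64.4]
force: [0.4, -0.0, -0.1]
width: 1.002
```

Run:
```python
from h import *
tool([.6047,.3218,.035])
save('wrist','w1'); save('side','s1')
c=load('w1');print(c['fx'],c['cx'],c['cy'])
```

```text
pos [0.6048 0.3205 0.1465] yaw [-1.799e+02  1.000e-02 -6.441e+01] J [ -16.   39.  -25.   83.   18.   62. -109.] F [ 0.38 -0.02 -0.14] t 3.1
dx -0.0012 dy -0.0004 dz 0.1115
371.64829954431775 323.7180997948509 236.53915687824474
```

View pics/w1.png

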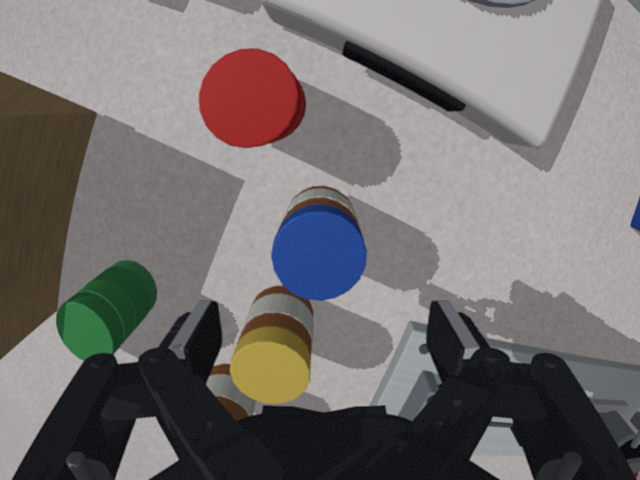

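View pics/s1.png

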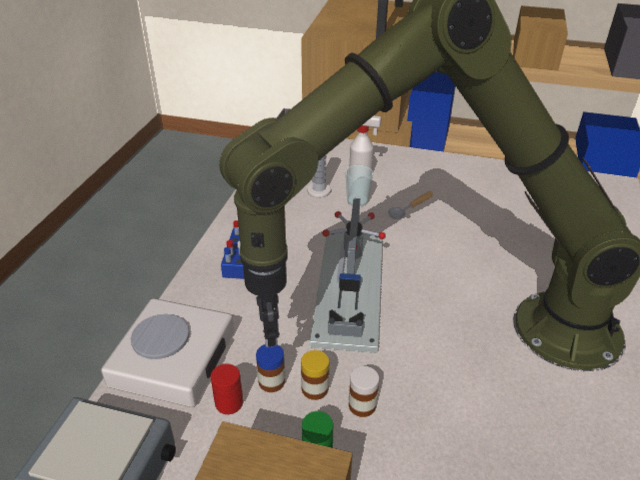

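The wrist view shows the blue cap at (319,252), centred between the fingers. The yellow jar (270,365) and red jar (250,97) are clear of both fingers.

```bash
cat >> h.py <<'E'
def fray(c,u,v,z):
    dx,dy=u-c['cx'],v-c['cy']; r=np.hypot(dx,dy); t=r/c['fx']; d=c['extrinsics'][:3,:3]@np.array([np.sin(t)*dx/r,np.sin(t)*dy/r,np.cos(t)]); o=c['extrinsics'][:3,3]; return o+d*(z-o[2])/d[2]
E
python3 - <<'E'
from h import *
c=load('w1');hsv=cv2.cvtColor(c['image'],cv2.COLOR_RGB2HSV);H,S,V=[hsv[...,i].astype(int) for i in range(3)]
m=((H>105)&(H<130)&(S>150)&(V>60)).astype(np.uint8);m[:, 500:]=0
cs,_=cv2.findContours(m,0,2);k=max(cs,key=cv2.contourArea);
P=np.array([fray(c,*q[0],.09)[:2] for q in k])
cen,r=cv2.minEnclosingCircle((P*1000).astype(np.float32)); print(cen,r)
for n,u,v in(('red',248,98),('yel',272,365)): print(n,fray(c,u,v,.09))
E
```

```text
(605.99462890625, 325.96923828125) 29.006017684936523
red [0.66949956 0.39661225 0.09      ]
yel [0.52158116 0.31927269 0.09      ]
```

Emit:
carry_out:
  motion:
    - {"x":-0.0024,"y":-0.001,"z":0.01,"twist":0,"jaw":1}
    - {"x":0,"y":0,"z":0.02,"twist":0,"jaw":1}
    - {"x":0,"y":0,"z":0.025,"twist":0,"jaw":1}
    - {"x":0,"y":0,"z":0.025,"twist":0,"jaw":1}
    - {"x":0,"y":0,"z":0.02,"twist":0,"jaw":1}
    - {"x":0,"y":0,"z":0.0115,"twist":0,"jaw":1}
    - {"x":0,"y":0,"z":0,"twist":0,"jaw":1}
    - {"x":0,"y":0,"z":0,"twist":0,"jaw":-1}
    - {"x":0,"y":0,"z":0,"twist":0,"jaw":-1}
    - {"x":0,"y":0,"z":0,"twist":0,"jaw":-1}

```text
time_s: 4.2
position: [0.6051, 0.3236, 0.0354]
tool_rot: [-179.8, 0.0, -64.4]
force: [0.1, 0.7, 3.6]
width: 0.643
```

Emit:
carry_out:
  motion:
    - {"x":0,"y":0,"z":0,"twist":0,"jaw":-1}
    - {"x":0,"y":0,"z":0,"twist":0,"jaw":-1}
    - {"x":0,"y":0,"z":0,"twist":0,"jaw":-1}
    - {"x":0,"y":0,"z":0,"twist":0,"jaw":-1}
    - {"x":0,"y":0,"z":-0.005,"twist":0,"jaw":-1}
    - {"x":0,"y":0,"z":-0.015,"twist":0,"jaw":-1}
    - {"x":0,"y":0,"z":-0.025,"twist":0,"jaw":-1}
    - {"x":0,"y":0,"z":-0.025,"twist":0,"jaw":-1}
    - {"x":0,"y":0,"z":-0.02,"twist":0,"jaw":-1}
    - {"x":0,"y":0,"z":-0.01,"twist":0,"jaw":-1}

```text
time_s: 5.2
position: [0.6049, 0.3234, 0.1367]
tool_rot: [-179.8, 0.0, -64.4]
force: [0.8, -0.0, -1.4]
width: 0.642
```

Run:
```python
from h import *
print(get_state()['width'])
tool([.497,.104,.056])
save('wrist','w2')
```

```text
0.6422638300573816
pos [0.6049 0.3234 0.1367] yaw [-1.7983e+02  2.0000e-02 -6.4410e+01] J [ -16.   40.  -25.   83.   18.   61. -110.] F [ 0.83 -0.04 -1.45] t 5.2
dx 0.1512 dy 0.1921 dz 0.0807
```

View pics/w2.png

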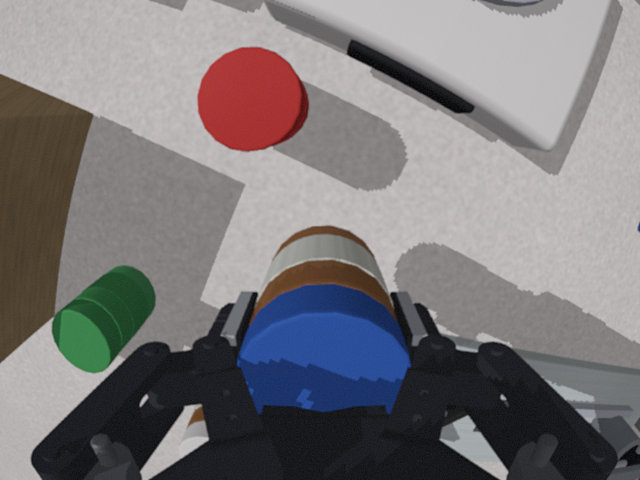

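The jar is gripped (width 0.64, about 55 mm) and lifted. I'll work out the carry with the turn to the clamp's x axis.

Run:
```python
from h import *
st=get_state(); p=st['position'][:2]; a0=st['tool_rot'][2]
d=np.array([.497,.104])-p; w=np.array([.5,.9,1.1,1.2,1.2,1.2,1.2,1.1,.9,.7]); w/=w.sum(); tw=(8.9-a0)/10
print('twist',-tw)
for i in range(10):
    a=np.deg2rad(a0+tw*i); x=d*w[i]; print(round(x[0]*np.cos(a)+x[1]*np.sin(a),4),round(x[0]*np.sin(a)-x[1]*np.cos(a),4))
```

```text
twist -7.331247233503115
0.0076 0.0096
0.0113 0.0189
0.0107 0.0247
0.0082 0.0282
0.0045 0.029
0.0008 0.0294
-0.003 0.0292
-0.0061 0.0262
-0.0077 0.0206
-0.008 0.0152
```

Emit:
carry_out:
  motion:
    - {"x":0.0076,"y":0.0096,"z":-0.01,"twist":-7.33,"jaw":-1}
    - {"x":0.0113,"y":0.0189,"z":0,"twist":-7.33,"jaw":-1}
    - {"x":0.0107,"y":0.0247,"z":0,"twist":-7.33,"jaw":-1}
    - {"x":0.0082,"y":0.0282,"z":0,"twist":-7.33,"jaw":-1}
    - {"x":0.0045,"y":0.029,"z":0,"twist":-7.33,"jaw":-1}
    - {"x":0.0008,"y":0.0294,"z":0,"twist":-7.33,"jaw":-1}
    - {"x":-0.003,"y":0.0292,"z":0,"twist":-7.33,"jaw":-1}
    - {"x":-0.0061,"y":0.0262,"z":0,"twist":-7.33,"jaw":-1}
    - {"x":-0.0077,"y":0.0206,"z":0,"twist":-7.33,"jaw":-1}
    - {"x":-0.008,"y":0.0152,"z":0,"twist":-7.33,"jaw":-1}

```text
time_s: 6.25
position: [0.4949, 0.1014, 0.1432]
tool_rot: [179.9, 0.1, 9.1]
force: [-0.1, -0.1, -2.4]
width: 0.643
```

Run:
```python
from h import *
tool([.497,.104,.0565])
save('top','t3');c=save('wrist','w3')
im=load('t3')['image'];cv2.imwrite('pics/t3c.png',cv2.cvtColor(cv2.resize(im[200:350,180:400],None,fx=3,fy=3,interpolation=cv2.INTER_CUBIC),cv2.COLOR_RGB2BGR))
```

```text
pos [0.4949 0.1014 0.1432] yaw [1.7994e+02 1.0000e-01 9.1400e+00] J [ 18.  30. -49. 111.  29.  52. -36.] F [-0.11 -0.14 -2.37] t 6.25
dx 0.0025 dy -0.0023 dz 0.0867
```

View pics/t3c.png

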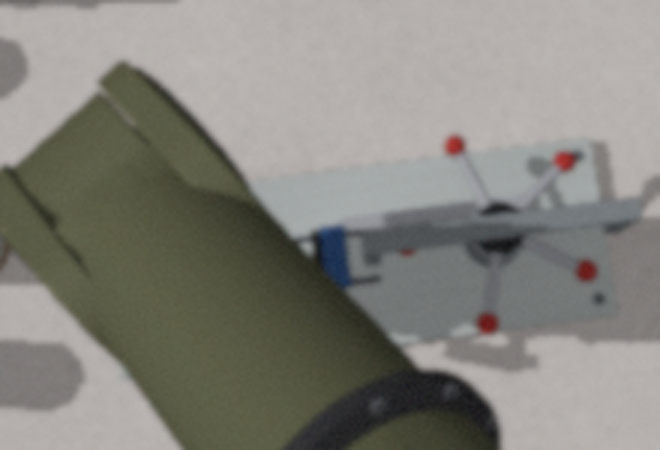

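View pics/w3.png

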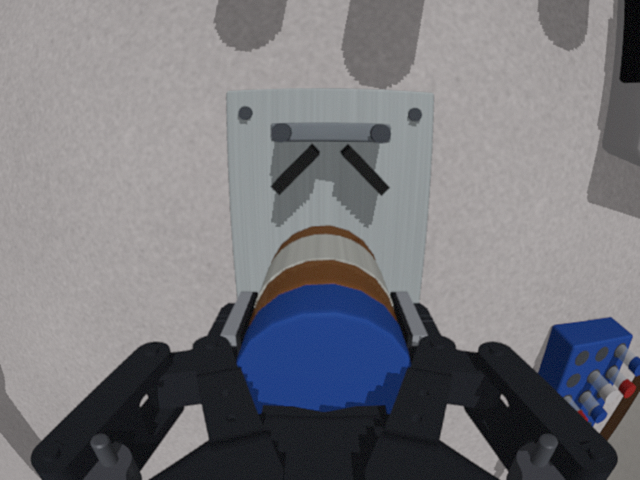

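Run:
```python
from h import *
c=load('w3')
hub=np.array([.5312,-.1105]); y=np.deg2rad(8.9); X=np.array([np.cos(y),np.sin(y)]);Y=np.array([-np.sin(y),np.cos(y)])
def cl(p): d=p[:2]-hub; return (np.array([d@X,d@Y-.12])*1000).round(1)
for n,u,v in (('l out',275,188),('l in',316,149),('r out',386,190),('r in',344,149)): print(n,cl(fray(c,u,v,.054)))
for n,u,v in (('h1',245,113),('h2',414,115)): print(n,cl(fray(c,u,v,.02)))
print('tcp',cl(get_state()['position'][:2]))
tool([.497,.104,.0565])
print('t drop', [get_state()['position'][:3]])
```

```text
l out [-36.6 128. ]
l in [-10.7 152.8]
r out [ 33.9 127.6]
r in [  6.6 153. ]
h1 [-62.4 176.9]
h2 [ 58.1 177. ]
tcp [-3.5 93.7]
pos [0.4947 0.1    0.1429] yaw [179.88   0.19   8.89] J [ 18.  30. -49. 111.  29.  52. -36.] F [ 0.13  0.19 -3.66] t 6.35
dx 0.0029 dy -0.0036 dz 0.0864
t drop [array([0.49469324, 0.10003851, 0.14285376])]
```

Emit:
carry_out:
  motion:
    - {"x":0.0018,"y":-0.0044,"z":0.01,"twist":0,"jaw":-1}
    - {"x":0,"y":0,"z":0.015,"twist":0,"jaw":-1}
    - {"x":0,"y":0,"z":0.018,"twist":0,"jaw":-1}
    - {"x":0,"y":0,"z":0.015,"twist":0,"jaw":-1}
    - {"x":0,"y":0,"z":0.012,"twist":0,"jaw":-1}
    - {"x":0,"y":0,"z":0.008,"twist":0,"jaw":-1}
    - {"x":0,"y":0,"z":0.005,"twist":0,"jaw":-1}
    - {"x":0,"y":0,"z":0.002,"twist":0,"jaw":-1}
    - {"x":0,"y":0,"z":0,"twist":0,"jaw":-1}
    - {"x":0,"y":0,"z":0,"twist":0,"jaw":-1}

```text
time_s: 7.35
position: [0.4976, 0.1081, 0.0592]
tool_rot: [-180.0, -0.1, 8.9]
force: [0.5, -0.6, -2.1]
width: 0.642
```

Run:
```python
from h import *
tool([.4958,.1046,.0555])
c=save('side','s4'); save('wrist','w4')
im=c['image'];cv2.imwrite('pics/s4c.png',cv2.cvtColor(cv2.resize(im[180:380,260:440],None,fx=3.5,fy=3,interpolation=cv2.INTER_CUBIC),cv2.COLOR_RGB2BGR))
```

```text
pos [0.4976 0.1081 0.0592] yaw [-1.80e+02 -5.00e-02  8.88e+00] J [ 13.  37. -43. 115.  37.  42. -44.] F [ 0.5  -0.62 -2.05] t 7.35
dx -0.0023 dy 0.0032 dz 0.0037
```

View pics/s4c.png

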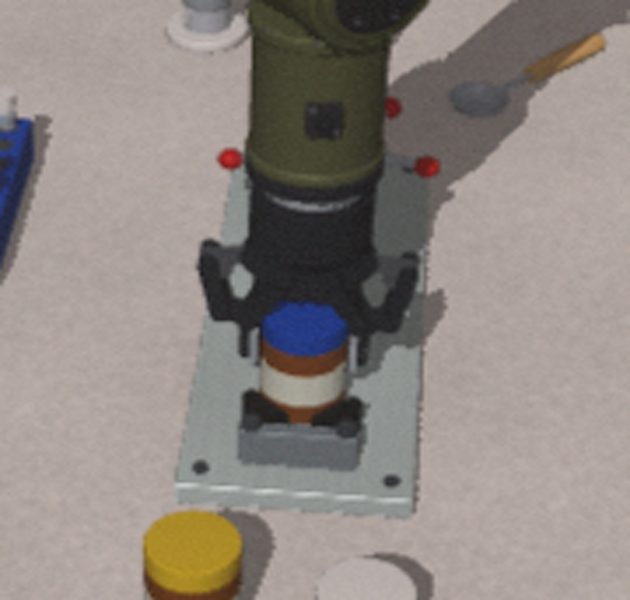

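Emit:
carry_out:
  motion:
    - {"x":-0.0023,"y":0.0032,"z":0,"twist":0,"jaw":-1}
    - {"x":0,"y":0,"z":0.001,"twist":0,"jaw":-1}
    - {"x":0,"y":0,"z":0.001,"twist":0,"jaw":-1}
    - {"x":0,"y":0,"z":0.001,"twist":0,"jaw":-1}
    - {"x":0,"y":0,"z":0,"twist":0,"jaw":-1}
    - {"x":0,"y":0,"z":0,"twist":0,"jaw":-1}
    - {"x":0,"y":0,"z":0,"twist":0,"jaw":-1}
    - {"x":0,"y":0,"z":0,"twist":0,"jaw":-1}
    - {"x":0,"y":0,"z":0,"twist":0,"jaw":-1}
    - {"x":0,"y":0,"z":0,"twist":0,"jaw":-1}

```text
time_s: 8.45
position: [0.4955, 0.1045, 0.0558]
tool_rot: [-180.0, -0.0, 8.9]
force: [0.7, -0.6, -2.5]
width: 0.64
```

Emit:
carry_out:
  motion:
    - {"x":0,"y":0,"z":0.0005,"twist":0,"jaw":-1}
    - {"x":0,"y":0,"z":0.0005,"twist":0,"jaw":-1}
    - {"x":0,"y":0,"z":0,"twist":0,"jaw":-1}
    - {"x":0,"y":0,"z":0,"twist":0,"jaw":-1}
    - {"x":0,"y":0,"z":0,"twist":0,"jaw":-1}
    - {"x":0,"y":0,"z":0,"twist":0,"jaw":-1}
    - {"x":0,"y":0,"z":0,"twist":0,"jaw":-1}
    - {"x":0,"y":0,"z":0,"twist":0,"jaw":-1}
    - {"x":0,"y":0,"z":0,"twist":0,"jaw":-1}
    - {"x":0,"y":0,"z":0,"twist":0,"jaw":-1}

```text
time_s: 9.45
position: [0.4955, 0.1044, 0.0553]
tool_rot: [180.0, -0.0, 8.9]
force: [-1.7, -1.2, 5.0]
width: 0.641
```

The force jumped from -2.5 to +5 N, so the jar is standing on the base. Now I'll let go and rise.

Emit:
carry_out:
  motion:
    - {"x":0,"y":0,"z":0,"twist":0,"jaw":1}
    - {"x":0,"y":0,"z":0,"twist":0,"jaw":1}
    - {"x":0,"y":0,"z":0,"twist":0,"jaw":1}
    - {"x":0,"y":0,"z":0,"twist":0,"jaw":1}
    - {"x":0,"y":0,"z":-0.005,"twist":0,"jaw":1}
    - {"x":0,"y":0,"z":-0.015,"twist":0,"jaw":1}
    - {"x":0,"y":0,"z":-0.025,"twist":0,"jaw":1}
    - {"x":0,"y":0,"z":-0.025,"twist":0,"jaw":1}
    - {"x":0,"y":0,"z":-0.02,"twist":0,"jaw":1}
    - {"x":0,"y":0,"z":-0.01,"twist":0,"jaw":1}

```text
time_s: 10.45
position: [0.496, 0.1049, 0.1567]
tool_rot: [-180.0, -0.1, 8.9]
force: [0.1, 0.3, 0.4]
width: 1.001
```

Run:
```python
from h import *
tool([.4958,.1046,.0555])
c=save('side','s5'); w=save('wrist','w5')
im=c['image'];cv2.imwrite('pics/s5c.png',cv2.cvtColor(cv2.resize(im[180:380,260:440],None,fx=3.5,fy=3,interpolation=cv2.INTER_CUBIC),cv2.COLOR_RGB2BGR))
```

```text
pos [0.496  0.1049 0.1567] yaw [-1.7999e+02 -1.3000e-01  8.9000e+00] J [ 19.  29. -50. 110.  28.  54. -36.] F [0.09 0.34 0.43] t 10.45
dx -0.0003 dy 0.0002 dz 0.1012
```

View pics/s5c.png

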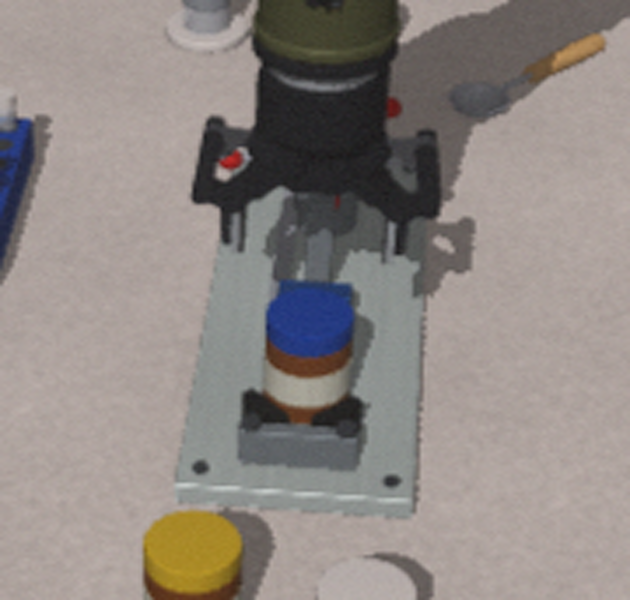

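View pics/w5.png

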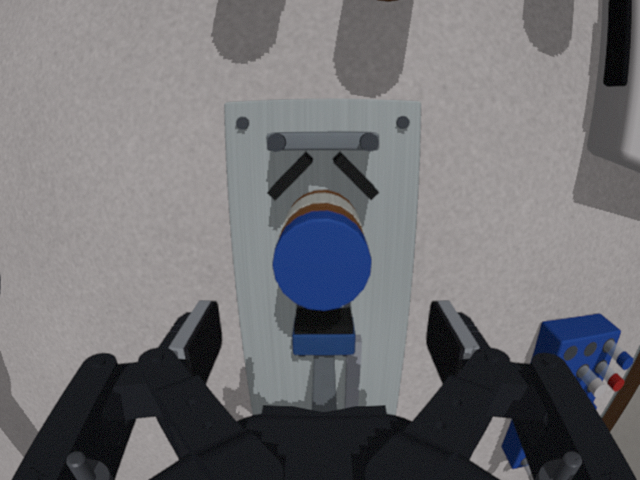

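The wrist view shows the blue cap at (322,261), standing free between the jaw pad (323,320) and the V walls (292,176) and (355,176). Next I'll go to the wheel with the gripper shut.

```bash
cat >> h.py <<'E'
HUB=np.array([.531,-.1105])
def pose(phi,r=.052,off=.019):
    a=np.deg2rad(phi); b=a-np.pi/2; return HUB+r*np.array([np.cos(a),np.sin(a)])+off*np.array([np.cos(b),np.sin(b)]), phi-90
def rows(dst,yaw,n=10):
    st=get_state(); p=st['position'][:2]; a0=st['tool_rot'][2]; d=np.array(dst)-p
    w=np.sin(np.pi*(np.arange(n)+.7)/(n+.4))+.25; w/=w.sum(); tw=((yaw-a0+180)%360-180)/n
    print('twist',round(-tw,2))
    for i in range(n):
        a=np.deg2rad(a0+tw*i); x=d*w[i]; print(round(x[0]*np.cos(a)+x[1]*np.sin(a),4),round(x[0]*np.sin(a)-x[1]*np.cos(a),4))
E
python3 - <<'E'
from h import *
q,y=pose(173.3,off=.027); print(q,y); rows(q,y)
E
```

```text
[ 0.48250524 -0.07761751] 83.30000000000001
twist -7.44
-0.0021 0.009
-0.0052 0.0139
-0.0092 0.0173
-0.0133 0.0187
-0.0169 0.0182
-0.0191 0.0158
-0.0195 0.0123
-0.0178 0.0082
-0.0142 0.0044
-0.0091 0.0016
```

Emit:
carry_out:
  motion:
    - {"x":-0.0021,"y":0.009,"z":0,"twist":-7.44,"jaw":1}
    - {"x":-0.0052,"y":0.0139,"z":0,"twist":-7.44,"jaw":1}
    - {"x":-0.0092,"y":0.0173,"z":0,"twist":-7.44,"jaw":-1}
    - {"x":-0.0133,"y":0.0187,"z":0,"twist":-7.44,"jaw":-1}
    - {"x":-0.0169,"y":0.0182,"z":0,"twist":-7.44,"jaw":-1}
    - {"x":-0.0191,"y":0.0158,"z":0,"twist":-7.44,"jaw":-1}
    - {"x":-0.0195,"y":0.0123,"z":0,"twist":-7.44,"jaw":-1}
    - {"x":-0.0178,"y":0.0082,"z":0,"twist":-7.44,"jaw":-1}
    - {"x":-0.0142,"y":0.0044,"z":0,"twist":-7.44,"jaw":-1}
    - {"x":-0.0091,"y":0.0016,"z":0,"twist":-7.44,"jaw":-1}

```text
time_s: 11.55
position: [0.4812, -0.0797, 0.1534]
tool_rot: [-179.9, 0.0, 83.5]
force: [0.7, 0.0, -0.9]
width: -0.006
```

Run:
```python
from h import *
print(get_state()['width'])
q,y=pose(173.3,off=.027); tool([*q,.085])
w=save('wrist','w6'); save('top','t6'); save('side','s6')
im=load('s6')['image'];cv2.imwrite('pics/s6c.png',cv2.cvtColor(cv2.resize(im[150:350,260:460],None,fx=3.5,fy=3,interpolation=cv2.INTER_CUBIC),cv2.COLOR_RGB2BGR))
```

```text
-0.005547512781144066
pos [ 0.4812 -0.0797  0.1534] yaw [-179.89    0.     83.51] J [ 52.  38. -73. 112.  41.  63.  44.] F [ 0.69  0.   -0.95] t 11.55
dx 0.0022 dy 0.0011 dz 0.0684
```

View pics/w6.png

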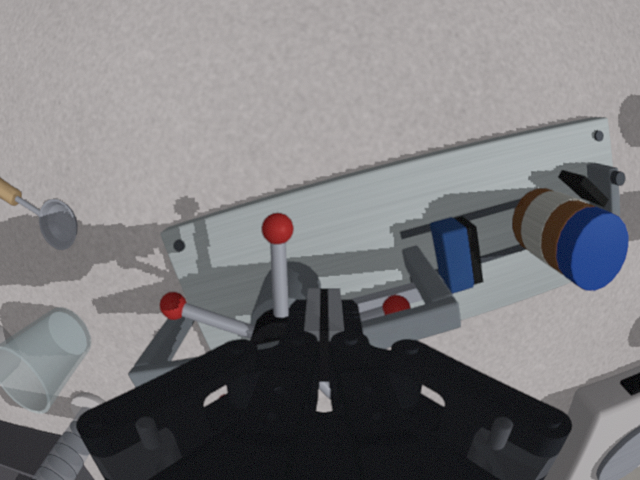

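View pics/s6c.png

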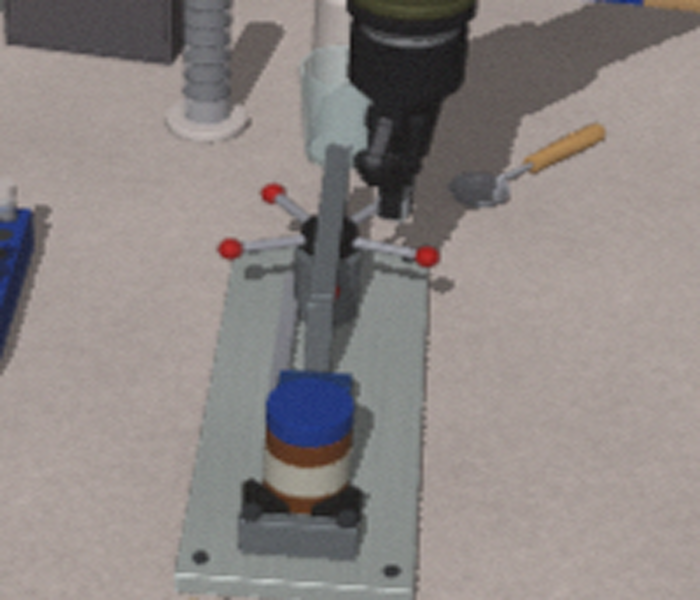

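The wheel is untouched, with a spoke ball at (277,228) on one side of the shut fingers and another at (396,305) on the other. Joint 3 is at -73°, near its limit. So I'll turn back about 85° and push with the fingers' narrow side instead, which needs yaw from about 0° to 70°.

```bash
cat >> h.py <<'E'
def poseB(phi,r=.046,off=.0168):
    q,_=pose(phi,r,off); return q, phi-175
E
python3 - <<'E'
from h import *
q,y=poseB(173.3,off=.026); print(q,y); rows(q,y)
E
```

```text
[ 0.48834759 -0.07931071] -1.6999999999999886
twist 8.48
-0.0 0.0004
0.0001 0.0006
0.0002 0.0007
0.0004 0.0008
0.0005 0.0008
0.0006 0.0007
0.0007 0.0006
0.0006 0.0004
0.0005 0.0002
0.0003 0.0001
```

Emit:
carry_out:
  motion:
    - {"x":0,"y":0,"z":0,"twist":8.5,"jaw":-1}
    - {"x":0,"y":0,"z":0,"twist":8.5,"jaw":-1}
    - {"x":0,"y":0,"z":0,"twist":8.5,"jaw":-1}
    - {"x":0,"y":0,"z":0,"twist":8.5,"jaw":-1}
    - {"x":0,"y":0,"z":0,"twist":8.5,"jaw":-1}
    - {"x":0,"y":0,"z":0,"twist":8.5,"jaw":-1}
    - {"x":0,"y":0,"z":0,"twist":8.5,"jaw":-1}
    - {"x":0,"y":0,"z":0,"twist":8.5,"jaw":-1}
    - {"x":0,"y":0,"z":0,"twist":8.5,"jaw":-1}
    - {"x":0,"y":0,"z":0,"twist":8.5,"jaw":-1}

```text
time_s: 12.7
position: [0.482, -0.0769, 0.1547]
tool_rot: [-180.0, -0.0, -2.2]
force: [0.7, -0.1, 0.3]
width: -0.001
```

Run:
```python
from h import *
q,y=poseB(173.3,off=.026); tool([*q,.085])
save('side','s7')
im=load('s7')['image'];cv2.imwrite('pics/s7c.png',cv2.cvtColor(cv2.resize(im[150:350,260:460],None,fx=3.5,fy=3,interpolation=cv2.INTER_CUBIC),cv2.COLOR_RGB2BGR))
```

```text
pos [ 0.482  -0.0769  0.1547] yaw [-1.7998e+02 -3.0000e-02 -2.2200e+00] J [ 40.  28. -49. 112.  26.  52. -25.] F [ 0.73 -0.06  0.3 ] t 12.7
dx 0.0065 dy 0.0021 dz 0.0697
```

View pics/s7c.png

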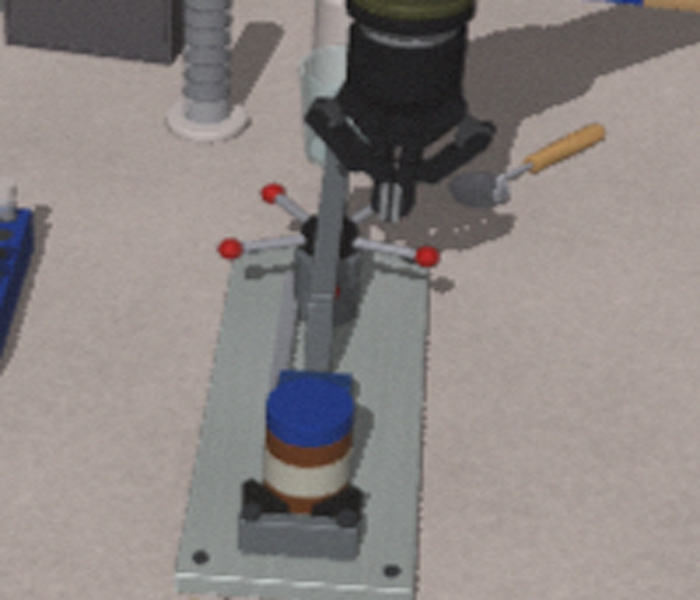

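Emit:
carry_out:
  motion:
    - {"x":0.0065,"y":0.0021,"z":0,"twist":0,"jaw":-1}
    - {"x":0,"y":0,"z":0.008,"twist":0,"jaw":-1}
    - {"x":0,"y":0,"z":0.014,"twist":0,"jaw":-1}
    - {"x":0,"y":0,"z":0.016,"twist":0,"jaw":-1}
    - {"x":0,"y":0,"z":0.014,"twist":0,"jaw":-1}
    - {"x":0,"y":0,"z":0.01,"twist":0,"jaw":-1}
    - {"x":0,"y":0,"z":0.0065,"twist":0,"jaw":-1}
    - {"x":0,"y":0,"z":0,"twist":0,"jaw":-1}
    - {"x":0,"y":0,"z":0,"twist":0,"jaw":-1}
    - {"x":0,"y":0,"z":0,"twist":0,"jaw":-1}

```text
time_s: 13.75
position: [0.4888, -0.0803, 0.0868]
tool_rot: [180.0, -0.1, -1.7]
force: [-0.4, -0.2, 0.4]
width: -0.0
```

```bash
cat >> h.py <<'E'
def ang():
    "polar of TCP about hub and per-row move for rotating by delta about hub"
    st=get_state(); r=st['position'][:2]-HUB; a=np.rad2deg(np.arctan2(r[1],r[0]))%360; R=np.linalg.norm(r)
    print('polar ang',round(a,2),'R',round(R,4),'yaw+175',round(st['tool_rot'][2]+175,1),'z',st['position'][2].round(4),'F',st['force'].round(2),'M',st['ft_torque'].round(2),'J',st['joints'].round(0))
    t=np.deg2rad(a); u=np.array([-np.sin(t),np.cos(t)]); Ft=st['force'][:2]@u; Fr=st['force'][:2]@np.array([np.cos(t),np.sin(t)]); print('Ft',Ft.round(2),'Fr',Fr.round(2), 'moment about hub',(r[0]*st['force'][1]-r[1]*st['force'][0]).round(3))
    return r,st['tool_rot'][2]
def rot(delta):
    r,y=ang(); d=np.deg2rad(delta); R=np.array([[np.cos(d),-np.sin(d)],[np.sin(d),np.cos(d)]]); w=R@r-r; a=np.deg2rad(y)
    print('per row',delta,'deg: x',round(w[0]*np.cos(a)+w[1]*np.sin(a),5),'y',round(w[0]*np.sin(a)-w[1]*np.cos(a),5),'twist',-delta)
E
python3 - <<'E'
from h import *
rot(1);rot(6)
E
```

```text
polar ang 144.43 R 0.0519 yaw+175 173.3 z 0.0868 F [-0.4  -0.25  0.38] M [-0.01  0.01  0.03] J [ 36.  33. -44. 116.  33.  44. -30.]
Ft 0.43 Fr 0.18 moment about hub 0.022
per row 1 deg: x -0.0005 y 0.00076 twist -1
polar ang 144.43 R 0.0519 yaw+175 173.3 z 0.0868 F [-0.4  -0.25  0.38] M [-0.01  0.01  0.03] J [ 36.  33. -44. 116.  33.  44. -30.]
Ft 0.43 Fr 0.18 moment about hub 0.022
per row 6 deg: x -0.00279 y 0.00467 twist -6
```

Emit:
carry_out:
  motion:
    - {"x":0,"y":0.004,"z":0,"twist":0,"jaw":-1}
    - {"x":0,"y":0.004,"z":0,"twist":0,"jaw":-1}
    - {"x":-0.00134,"y":0.00315,"z":0,"twist":-4,"jaw":-1}
    - {"x":-0.00134,"y":0.00315,"z":0,"twist":-4,"jaw":-1}
    - {"x":-0.00134,"y":0.00315,"z":0,"twist":-4,"jaw":-1}
    - {"x":-0.00134,"y":0.00315,"z":0,"twist":-4,"jaw":-1}
    - {"x":-0.00134,"y":0.00315,"z":0,"twist":-4,"jaw":-1}
    - {"x":-0.00134,"y":0.00315,"z":0,"twist":-4,"jaw":-1}
    - {"x":-0.00134,"y":0.00315,"z":0,"twist":-4,"jaw":-1}
    - {"x":-0.00134,"y":0.00315,"z":0,"twist":-4,"jaw":-1}

```text
time_s: 14.75
position: [0.4827, -0.1139, 0.0865]
tool_rot: [-179.9, -0.0, 30.5]
force: [-2.5, 4.4, 2.8]
width: 0.001
```

Run:
```python
from h import *
rot(4)
save('side','s8'); save('wrist','w8')
im=load('s8')['image'];cv2.imwrite('pics/s8c.png',cv2.cvtColor(cv2.resize(im[150:350,260:460],None,fx=3.5,fy=3,interpolation=cv2.INTER_CUBIC),cv2.COLOR_RGB2BGR))
```

```text
polar ang 184.01 R 0.0484 yaw+175 205.5 z 0.0865 F [-2.53  4.35  2.81] M [ 1.03  0.42 -0.  ] J [ 45.  36. -54. 116.  40.  48.  -1.]
Ft -4.52 Fr 2.22 moment about hub -0.219
per row 4 deg: x -0.0014 y 0.00308 twist -4
```

View pics/s8c.png

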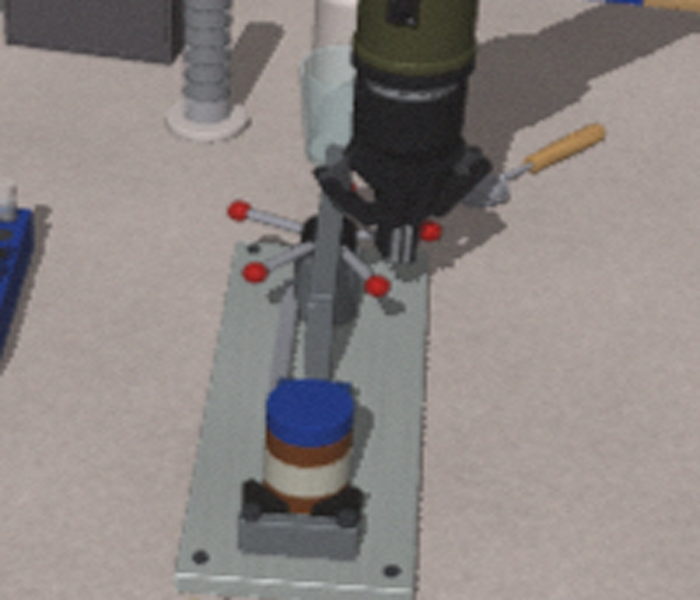

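View pics/w8.png

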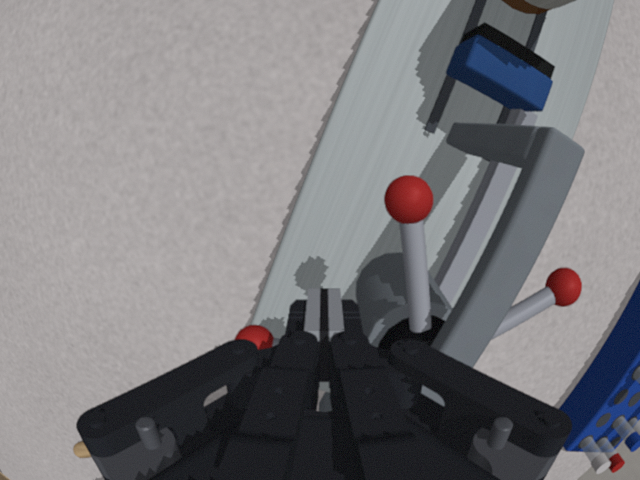

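The push works: the wheel has turned about 32°, one ball now sits at (408,199) in the wrist view, and the running-free force is about 5 N normal to the spoke. I'll carry on with this spoke.

Emit:
carry_out:
  motion:
    - {"x":-0.0014,"y":0.0031,"z":0,"twist":-4,"jaw":-1}
    - {"x":-0.0014,"y":0.0031,"z":0,"twist":-4,"jaw":-1}
    - {"x":-0.0014,"y":0.0031,"z":0,"twist":-4,"jaw":-1}
    - {"x":-0.0014,"y":0.0031,"z":0,"twist":-4,"jaw":-1}
    - {"x":-0.0014,"y":0.0031,"z":0,"twist":-4,"jaw":-1}
    - {"x":-0.0014,"y":0.0031,"z":0,"twist":-4,"jaw":-1}
    - {"x":-0.0014,"y":0.0031,"z":0,"twist":-4,"jaw":-1}
    - {"x":-0.0014,"y":0.0031,"z":0,"twist":-4,"jaw":-1}
    - {"x":-0.0014,"y":0.0031,"z":0,"twist":-4,"jaw":-1}
    - {"x":-0.0014,"y":0.0031,"z":0,"twist":-4,"jaw":-1}

```text
time_s: 15.85
position: [0.4958, -0.1448, 0.0863]
tool_rot: [-179.9, -0.0, 70.4]
force: [-3.4, 3.8, 3.6]
width: -0.002
```

```bash
cat >> h.py <<'E'
def fn():
    st=get_state(); t=np.deg2rad(st['tool_rot'][2]+175); F=st['force']; print('Fn',(-(F[0]*-np.sin(t)+F[1]*np.cos(t))).round(2),'t',st['time_s'])
E
python3 - <<'E'
from h import *
rot(4);fn()
save('side','s9')
im=load('s9')['image'];cv2.imwrite('pics/s9c.png',cv2.cvtColor(cv2.resize(im[150:350,260:460],None,fx=3.5,fy=3,interpolation=cv2.INTER_CUBIC),cv2.COLOR_RGB2BGR))
E
```

```text
polar ang 224.26 R 0.0492 yaw+175 245.4 z 0.0863 F [-3.37  3.75  3.59] M [0.89 0.78 0.04] J [ 52.  43. -64. 113.  47.  56.  35.]
Ft -5.04 Fr -0.2 moment about hub -0.248
per row 4 deg: x -0.0014 y 0.00313 twist -4
Fn 4.63 t 15.85
```

View pics/s9c.png

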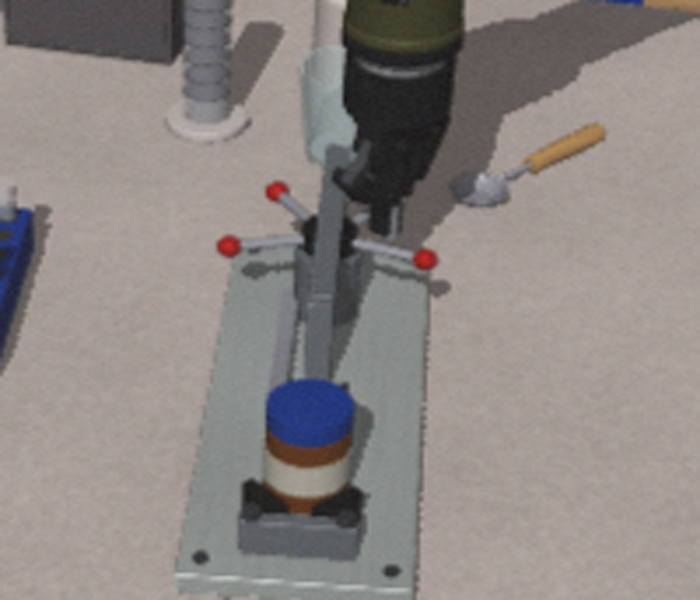

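```bash
cat >> h.py <<'E'
def wheel(fn_):
    s=load(fn_); hsv=cv2.cvtColor(s['image'],cv2.COLOR_RGB2HSV);H,S,V=[hsv[...,i].astype(int) for i in range(3)]
    m=((H<6)|(H>174))&(S>130)&(V>80); n,l,st,ce=cv2.connectedComponentsWithStats(m.astype(np.uint8)); A=[]
    for i in range(1,n):
        if st[i,4]>8:
            d=onz(s,*ce[i],.1)[:2]-HUB
            if .062<np.linalg.norm(d)<.084: A.append(np.rad2deg(np.arctan2(d[1],d[0]))%72); print(ce[i].round(1),(np.linalg.norm(d)*1000).round(1),(np.rad2deg(np.arctan2(d[1],d[0]))%360).round(1))
    z=np.exp(1j*np.deg2rad(np.array(A)*5)).mean(); print('spoke phase mod72 (world)',(np.rad2deg(np.angle(z))/5)%72)
E
python3 - <<'E'
from h import *
wheel('side0');wheel('s9')
E
```

```text
[336.9 214. ] 72.5 318.7
[370.9 215.1] 73.7 245.0
[325.5 232.5] 72.7 30.3
[381.5 235.4] 73.9 171.5
spoke phase mod72 (world) 29.36407057634478
[338.3 213.2] 73.6 314.8
[324.8 231.7] 73.5 27.4
[380.9 236.1] 73.6 169.0
spoke phase mod72 (world) 26.367752696242224
```

The wheel has turned about 69°, and the phase mod 72 agrees. Now I'll back off, lift, and go to the next spoke at 170°.

Emit:
carry_out:
  motion:
    - {"x":0,"y":-0.006,"z":0,"twist":0,"jaw":-1}
    - {"x":0,"y":-0.006,"z":0,"twist":0,"jaw":-1}
    - {"x":0,"y":0,"z":-0.015,"twist":0,"jaw":-1}
    - {"x":0,"y":0,"z":-0.025,"twist":0,"jaw":-1}
    - {"x":0,"y":0,"z":-0.025,"twist":4,"jaw":-1}
    - {"x":0,"y":0,"z":0,"twist":8.5,"jaw":-1}
    - {"x":0,"y":0,"z":0,"twist":8.5,"jaw":-1}
    - {"x":0,"y":0,"z":0,"twist":8.5,"jaw":-1}
    - {"x":0,"y":0,"z":0,"twist":8.5,"jaw":-1}
    - {"x":0,"y":0,"z":0,"twist":8.5,"jaw":-1}

```text
time_s: 16.9
position: [0.4857, -0.1413, 0.1527]
tool_rot: [179.9, -0.1, 23.4]
force: [0.6, -0.0, -0.7]
width: -0.001
```

Run:
```python
from h import *
q,y=poseB(170.4,off=.027); print(q,y); tool([*q,.0865]); rows(q,y,4)
```

```text
[ 0.49014694 -0.07620674] -4.599999999999994
pos [ 0.4857 -0.1413  0.1527] yaw [ 1.7992e+02 -7.0000e-02  2.3390e+01] J [ 50.  32. -56. 110.  32.  56.   2.] F [ 0.57 -0.02 -0.74] t 16.9
dx 0.0299 dy -0.058 dz 0.0662
twist 7.0
0.0057 -0.011
0.007 -0.019
0.0047 -0.0197
0.0014 -0.0123
```

Emit:
carry_out:
  motion:
    - {"x":0.0057,"y":-0.011,"z":0,"twist":7,"jaw":-1}
    - {"x":0.007,"y":-0.019,"z":0,"twist":7,"jaw":-1}
    - {"x":0.0047,"y":-0.0197,"z":0,"twist":7,"jaw":-1}
    - {"x":0.0014,"y":-0.0123,"z":0,"twist":7,"jaw":-1}
    - {"x":0,"y":0,"z":0.008,"twist":0,"jaw":-1}
    - {"x":0,"y":0,"z":0.015,"twist":0,"jaw":-1}
    - {"x":0,"y":0,"z":0.018,"twist":0,"jaw":-1}
    - {"x":0,"y":0,"z":0.015,"twist":0,"jaw":-1}
    - {"x":0,"y":0,"z":0.01,"twist":0,"jaw":-1}
    - {"x":0,"y":0,"z":0,"twist":0,"jaw":-1}

```text
time_s: 17.9
position: [0.4887, -0.0768, 0.0843]
tool_rot: [-180.0, 0.1, -4.1]
force: [0.1, -0.3, 0.1]
width: -0.002
```

Run:
```python
from h import *
rot(4)
q,y=poseB(170.4,off=.0168);tool([*q,.0865]);save('side','s10');wheel('s10')
```

```text
polar ang 141.47 R 0.0541 yaw+175 170.9 z 0.0843 F [ 0.07 -0.3   0.13] M [-0.03  0.03 -0.01] J [ 35.  33. -43. 116.  33.  44. -33.]
Ft 0.19 Fr -0.24 moment about hub 0.01
per row 4 deg: x -0.00202 y 0.00319 twist -4
pos [ 0.4887 -0.0768  0.0843] yaw [-1.80e+02  1.10e-01 -4.13e+00] J [ 35.  33. -43. 116.  33.  44. -33.] F [ 0.07 -0.3   0.13] t 17.9
dx 0.0005 dy 0.0095 dz -0.0022
[337.9 213.3] 73.5 315.7
[325.  231.8] 73.2 27.9
[381.6 236.3] 75.4 169.1
spoke phase mod72 (world) 26.8970075871333
```

Emit:
carry_out:
  motion:
    - {"x":0,"y":0.0045,"z":-0.001,"twist":0,"jaw":-1}
    - {"x":0,"y":0.0045,"z":-0.001,"twist":0,"jaw":-1}
    - {"x":-0.0014,"y":0.0031,"z":0,"twist":-4,"jaw":-1}
    - {"x":-0.0014,"y":0.0031,"z":0,"twist":-4,"jaw":-1}
    - {"x":-0.0014,"y":0.0031,"z":0,"twist":-4,"jaw":-1}
    - {"x":-0.0014,"y":0.0031,"z":0,"twist":-4,"jaw":-1}
    - {"x":-0.0014,"y":0.0031,"z":0,"twist":-4,"jaw":-1}
    - {"x":-0.0014,"y":0.0031,"z":0,"twist":-4,"jaw":-1}
    - {"x":-0.0014,"y":0.0031,"z":0,"twist":-4,"jaw":-1}
    - {"x":-0.0014,"y":0.0031,"z":0,"twist":-4,"jaw":-1}

```text
time_s: 18.95
position: [0.4819, -0.1103, 0.088]
tool_rot: [-179.9, -0.1, 28.0]
force: [-2.0, 5.5, 1.6]
width: -0.0
```

Run:
```python
from h import *
rot(4);fn()
```

```text
polar ang 179.74 R 0.0491 yaw+175 203.0 z 0.088 F [-2.03  5.48  1.59] M [ 1.05  0.47 -0.03] J [ 44.  36. -53. 116.  39.  48.  -3.]
Ft -5.47 Fr 2.06 moment about hub -0.269
per row 4 deg: x -0.00152 y 0.00307 twist -4
Fn 5.84 t 18.95
```

Emit:
carry_out:
  motion:
    - {"x":-0.0014,"y":0.0031,"z":0,"twist":-4,"jaw":-1}
    - {"x":-0.0014,"y":0.0031,"z":0,"twist":-4,"jaw":-1}
    - {"x":-0.0014,"y":0.0031,"z":0,"twist":-4,"jaw":-1}
    - {"x":-0.0014,"y":0.0031,"z":0,"twist":-4,"jaw":-1}
    - {"x":-0.0014,"y":0.0031,"z":0,"twist":-4,"jaw":-1}
    - {"x":-0.0014,"y":0.0031,"z":0,"twist":-4,"jaw":-1}
    - {"x":-0.0014,"y":0.0031,"z":0,"twist":-4,"jaw":-1}
    - {"x":-0.0014,"y":0.0031,"z":0,"twist":-4,"jaw":-1}
    - {"x":-0.0014,"y":0.0031,"z":0,"twist":-4,"jaw":-1}
    - {"x":0,"y":0,"z":0,"twist":0,"jaw":-1}

```text
time_s: 19.95
position: [0.4912, -0.1399, 0.0875]
tool_rot: [-179.9, 0.0, 63.8]
force: [-4.1, 2.1, 3.7]
width: -0.0
```

Run:
```python
from h import *
rot(4);fn()
save('side','s11');wheel('s11'); save('wrist','w11')
im=load('s11')['image'];cv2.imwrite('pics/s11c.png',cv2.cvtColor(cv2.resize(im[150:350,260:460],None,fx=3.5,fy=3,interpolation=cv2.INTER_CUBIC),cv2.COLOR_RGB2BGR))
```

```text
polar ang 216.46 R 0.0495 yaw+175 238.8 z 0.0875 F [-4.12  2.1   3.72] M [ 0.24  0.77 -0.  ] J [ 51.  41. -62. 113.  46.  55.  29.]
Ft -4.14 Fr 2.07 moment about hub -0.205
per row 4 deg: x -0.00148 y 0.00312 twist -4
Fn 4.61 t 19.95
[341.8 212. ] 74.2 306.6
[324.5 229.4] 73.0 20.1
[379.3 238. ] 73.4 162.1
[345.8 245.9] 75.0 88.3
spoke phase mod72 (world) 18.252655945941594
```

View pics/s11c.png

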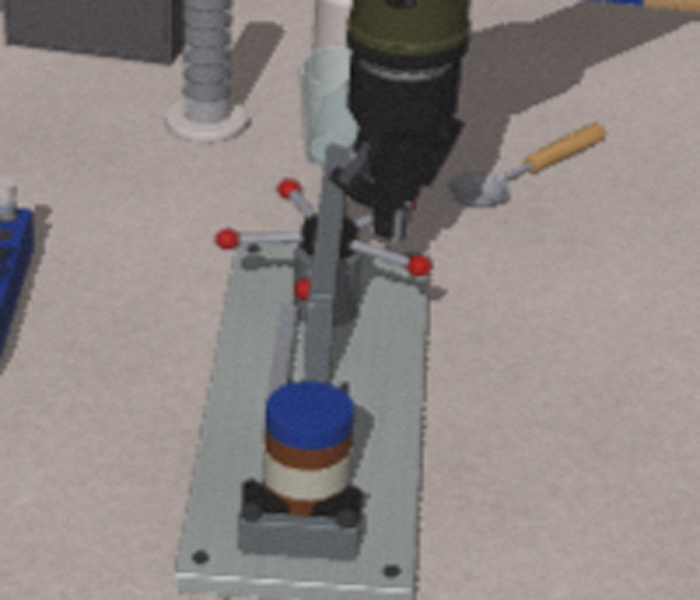

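The wheel is at about 2.68 rad and the force is still the free-running level. I'll nudge this spoke 10° more, so the next one comes to a good entry angle, then change over.

Emit:
carry_out:
  motion:
    - {"x":-0.0014,"y":0.0031,"z":0,"twist":-4,"jaw":-1}
    - {"x":-0.0014,"y":0.0031,"z":0,"twist":-4,"jaw":-1}
    - {"x":-0.0007,"y":0.0016,"z":0,"twist":-2,"jaw":-1}
    - {"x":0,"y":0,"z":0,"twist":0,"jaw":-1}
    - {"x":0,"y":-0.006,"z":0,"twist":0,"jaw":-1}
    - {"x":0,"y":-0.006,"z":0,"twist":0,"jaw":-1}
    - {"x":0,"y":0,"z":-0.015,"twist":0,"jaw":-1}
    - {"x":0,"y":0,"z":-0.025,"twist":0,"jaw":-1}
    - {"x":0,"y":0,"z":-0.025,"twist":4,"jaw":-1}
    - {"x":0,"y":0,"z":0,"twist":8,"jaw":-1}

```text
time_s: 21.05
position: [0.4885, -0.1418, 0.1562]
tool_rot: [179.7, -0.1, 61.6]
force: [-0.7, 1.0, -0.1]
width: 0.002
```

Run:
```python
from h import *
save('side','s12');wheel('s12')
q,y=poseB(172,off=.026); print(q,y); tool([*q,.0865]); rows(q,y,8)
```

```text
[337.2 213.5] 73.8 317.3
[371.7 215.4] 73.9 243.1
[325.3 232.5] 73.1 30.2
[381.5 235.5] 74.1 171.3
spoke phase mod72 (world) 28.486543912221077
[ 0.48906617 -0.07835107] -3
pos [ 0.4879 -0.142   0.1552] yaw [ 1.7974e+02 -1.0000e-01  6.1040e+01] J [ 55.  36. -67. 109.  39.  61.  33.] F [ 0.34  0.37 -0.02] t 21.1
dx 0.0563 dy -0.0298 dz 0.0687
twist 8.01
0.0039 -0.0021
0.0059 -0.0043
0.0068 -0.0066
0.0066 -0.0084
0.0053 -0.0092
0.0036 -0.0088
0.0018 -0.0071
0.0005 -0.0044
```

Emit:
carry_out:
  motion:
    - {"x":0.0039,"y":-0.0021,"z":0,"twist":8,"jaw":-1}
    - {"x":0.0059,"y":-0.0043,"z":0,"twist":8,"jaw":-1}
    - {"x":0.0068,"y":-0.0066,"z":0,"twist":8,"jaw":-1}
    - {"x":0.0066,"y":-0.0084,"z":0,"twist":8,"jaw":-1}
    - {"x":0.0053,"y":-0.0092,"z":0,"twist":8,"jaw":-1}
    - {"x":0.0036,"y":-0.0088,"z":0,"twist":8,"jaw":-1}
    - {"x":0.0018,"y":-0.0071,"z":0,"twist":8,"jaw":-1}
    - {"x":0.0005,"y":-0.0044,"z":0,"twist":8,"jaw":-1}
    - {"x":0,"y":0,"z":0.004,"twist":0,"jaw":-1}
    - {"x":0,"y":0,"z":0.01,"twist":0,"jaw":-1}

```text
time_s: 22.1
position: [0.4873, -0.0787, 0.1387]
tool_rot: [180.0, -0.1, -1.9]
force: [0.2, -0.6, -0.6]
width: 0.0
```

Run:
```python
from h import *
q,y=poseB(172,off=.026); tool([*q,.0865])
```

```text
pos [ 0.4873 -0.0787  0.1387] yaw [ 1.7996e+02 -1.1000e-01 -1.8900e+00] J [ 39.  29. -48. 113.  28.  50. -26.] F [ 0.15 -0.65 -0.62] t 22.1
dx 0.0018 dy -0.0004 dz 0.0522
```

Emit:
carry_out:
  motion:
    - {"x":0.0015,"y":0,"z":0.015,"twist":0,"jaw":-1}
    - {"x":0,"y":0,"z":0.016,"twist":0,"jaw":-1}
    - {"x":0,"y":0,"z":0.013,"twist":0,"jaw":-1}
    - {"x":0,"y":0,"z":0.007,"twist":0,"jaw":-1}
    - {"x":0,"y":0,"z":0,"twist":0,"jaw":-1}
    - {"x":0,"y":0.002,"z":0,"twist":0,"jaw":-1}
    - {"x":0,"y":0.002,"z":0,"twist":0,"jaw":-1}
    - {"x":0,"y":0.001,"z":0,"twist":0,"jaw":-1}
    - {"x":0,"y":0.001,"z":0,"twist":0,"jaw":-1}
    - {"x":0,"y":0,"z":0,"twist":0,"jaw":-1}

```text
time_s: 23.1
position: [0.488, -0.085, 0.0875]
tool_rot: [180.0, -0.0, -2.2]
force: [-0.5, 0.2, -0.6]
width: 0.001
```

Run:
```python
from h import *
rot(1);fn()
q,y=poseB(172.5); tool([*q,.0865])
```

```text
polar ang 149.35 R 0.05 yaw+175 172.8 z 0.0875 F [-0.51  0.18 -0.57] M [-0.06 -0.01 -0.01] J [ 36.  33. -44. 116.  33.  44. -30.]
Ft 0.1 Fr 0.53 moment about hub 0.005
per row 1 deg: x -0.00041 y 0.00077 twist -1
Fn 0.12 t 23.1
pos [ 0.488  -0.085   0.0875] yaw [ 1.7999e+02 -2.0000e-02 -2.2200e+00] J [ 36.  33. -44. 116.  33.  44. -30.] F [-0.51  0.18 -0.57] t 23.1
dx -0.0003 dy 0.0028 dz 0.001
```

Emit:
carry_out:
  motion:
    - {"x":0,"y":0.0025,"z":0,"twist":0,"jaw":-1}
    - {"x":-0.0005,"y":0.0012,"z":0,"twist":-1.5,"jaw":-1}
    - {"x":-0.0005,"y":0.0012,"z":0,"twist":-1.5,"jaw":-1}
    - {"x":-0.0005,"y":0.0012,"z":0,"twist":-1.5,"jaw":-1}
    - {"x":-0.0005,"y":0.0012,"z":0,"twist":-1.5,"jaw":-1}
    - {"x":-0.0005,"y":0.0012,"z":0,"twist":-1.5,"jaw":-1}
    - {"x":-0.0005,"y":0.0012,"z":0,"twist":-1.5,"jaw":-1}
    - {"x":-0.0005,"y":0.0012,"z":0,"twist":-1.5,"jaw":-1}
    - {"x":0,"y":0,"z":0,"twist":0,"jaw":-1}
    - {"x":0,"y":0,"z":0,"twist":0,"jaw":-1}

```text
time_s: 24.1
position: [0.4845, -0.0944, 0.0873]
tool_rot: [-179.9, -0.0, 8.4]
force: [-0.6, 5.3, 0.4]
width: -0.003
```

Run:
```python
from h import *
rot(1.5);fn()
save('side','s13');wheel('s13')
im=load('s13')['image'];cv2.imwrite('pics/s13c.png',cv2.cvtColor(cv2.resize(im[150:350,260:460],None,fx=3.5,fy=3,interpolation=cv2.INTER_CUBIC),cv2.COLOR_RGB2BGR))
```

```text
polar ang 160.9 R 0.0492 yaw+175 183.4 z 0.0873 F [-0.56  5.26  0.44] M [ 1.08  0.16 -0.01] J [ 39.  34. -47. 116.  35.  45. -20.]
Ft -4.79 Fr 2.25 moment about hub -0.236
per row 1.5 deg: x -0.00058 y 0.00115 twist -1.5
Fn 5.29 t 24.1
[335.  214.6] 73.2 323.1
[382.4 233.6] 74.1 177.8
[326.1 234.3] 73.6 36.1
[357.2 246.4] 73.7 109.5
spoke phase mod72 (world) 35.63421306363689
```

View pics/s13c.png

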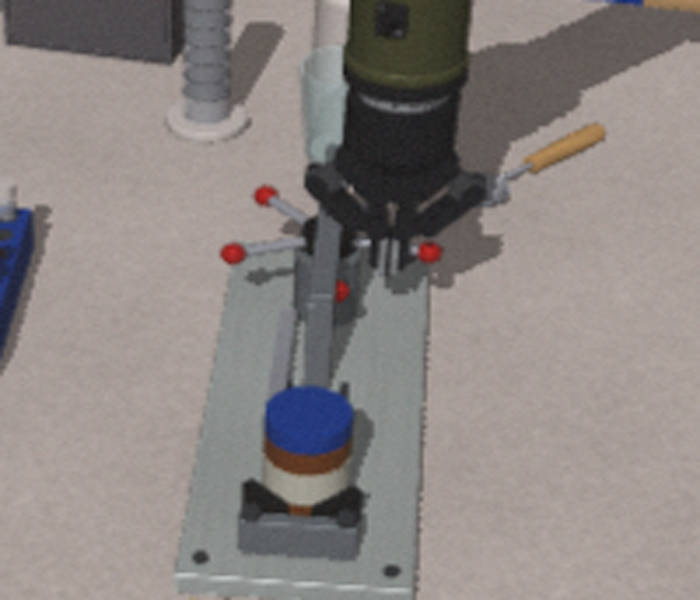

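The wheel is at about 2.98 rad, Fn 5.3 N (about 0.24 N·m about the hub), which is still free running. From here I'll creep about 3° per call.

Emit:
carry_out:
  motion:
    - {"x":-0.0004,"y":0.0008,"z":0,"twist":-1,"jaw":-1}
    - {"x":-0.0004,"y":0.0008,"z":0,"twist":-1,"jaw":-1}
    - {"x":-0.0004,"y":0.0008,"z":0,"twist":-1,"jaw":-1}
    - {"x":0,"y":0,"z":0,"twist":0,"jaw":-1}
    - {"x":0,"y":0,"z":0,"twist":0,"jaw":-1}
    - {"x":0,"y":0,"z":0,"twist":0,"jaw":-1}
    - {"x":0,"y":0,"z":0,"twist":0,"jaw":-1}
    - {"x":0,"y":0,"z":0,"twist":0,"jaw":-1}
    - {"x":0,"y":0,"z":0,"twist":0,"jaw":-1}
    - {"x":0,"y":0,"z":0,"twist":0,"jaw":-1}

```text
time_s: 25.15
position: [0.4836, -0.097, 0.0873]
tool_rot: [-179.9, -0.0, 11.4]
force: [-0.4, 5.0, 0.0]
width: -0.001
```

Run:
```python
from h import *
ang();fn()
```

```text
polar ang 164.1 R 0.0493 yaw+175 186.4 z 0.0873 F [-0.44  4.99  0.03] M [ 1.03  0.2  -0.02] J [ 40.  34. -48. 116.  36.  46. -18.]
Ft -4.68 Fr 1.79 moment about hub -0.23
Fn 5.01 t 25.15
```

Emit:
carry_out:
  motion:
    - {"x":-0.0004,"y":0.0008,"z":0,"twist":-1,"jaw":-1}
    - {"x":-0.0004,"y":0.0008,"z":0,"twist":-1,"jaw":-1}
    - {"x":-0.0004,"y":0.0008,"z":0,"twist":-1,"jaw":-1}
    - {"x":0,"y":0,"z":0,"twist":0,"jaw":-1}
    - {"x":0,"y":0,"z":0,"twist":0,"jaw":-1}
    - {"x":0,"y":0,"z":0,"twist":0,"jaw":-1}
    - {"x":0,"y":0,"z":0,"twist":0,"jaw":-1}
    - {"x":0,"y":0,"z":0,"twist":0,"jaw":-1}
    - {"x":0,"y":0,"z":0,"twist":0,"jaw":-1}
    - {"x":0,"y":0,"z":0,"twist":0,"jaw":-1}

```text
time_s: 26.15
position: [0.483, -0.0997, 0.0873]
tool_rot: [-179.9, -0.0, 14.4]
force: [-0.5, 4.1, 1.0]
width: -0.001
```

Emit:
carry_out:
  motion:
    - {"x":-0.0004,"y":0.0008,"z":0,"twist":-1,"jaw":-1}
    - {"x":-0.0004,"y":0.0008,"z":0,"twist":-1,"jaw":-1}
    - {"x":0,"y":0,"z":0,"twist":0,"jaw":-1}
    - {"x":0,"y":0,"z":0,"twist":0,"jaw":-1}
    - {"x":0,"y":0,"z":0,"twist":0,"jaw":-1}
    - {"x":0,"y":0,"z":0,"twist":0,"jaw":-1}
    - {"x":0,"y":0,"z":0,"twist":0,"jaw":-1}
    - {"x":0,"y":0,"z":0,"twist":0,"jaw":-1}
    - {"x":0,"y":0,"z":0,"twist":0,"jaw":-1}
    - {"x":0,"y":0,"z":0,"twist":0,"jaw":-1}

```text
time_s: 27.15
position: [0.4825, -0.1014, 0.0873]
tool_rot: [-179.9, -0.0, 16.4]
force: [-0.8, 5.9, 0.8]
width: 0.001
```

Run:
```python
from h import *
ang();fn()
save('side','s14');wheel('s14')
im=load('s14')['image'];cv2.imwrite('pics/s14c.png',cv2.cvtColor(cv2.resize(im[250:350,300:410],None,fx=6,fy=6,interpolation=cv2.INTER_CUBIC),cv2.COLOR_RGB2BGR))
```

```text
polar ang 169.4 R 0.0493 yaw+175 191.4 z 0.0873 F [-0.8   5.87  0.76] M [ 1.07  0.25 -0.07] J [ 42.  35. -50. 116.  37.  46. -13.]
Ft -5.62 Fr 1.87 moment about hub -0.277
Fn 5.91 t 27.15
[331.9 216.3] 72.9 332.0
[382.9 231.2] 73.7 185.5
[327.6 236.5] 74.0 43.6
[359.9 246.3] 74.1 114.7
spoke phase mod72 (world) 42.94332507246568
```

View pics/s14c.png

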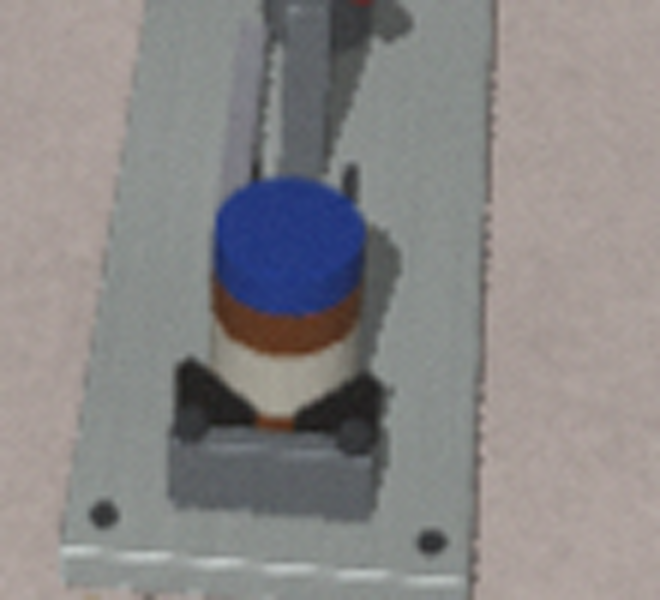

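```bash
cat >> h.py <<'E'
def jar(fn_):
    c=load(fn_); hsv=cv2.cvtColor(c['image'],cv2.COLOR_RGB2HSV);H,S,V=[hsv[...,i].astype(int) for i in range(3)]
    m=((H>105)&(H<130)&(S>150)&(V>60)).astype(np.uint8); m[:260]=0; m[330:]=0; m[:,:320]=0; m[:,380:]=0
    cs,_=cv2.findContours(m,0,1); k=max(cs,key=cv2.contourArea)[:,0]; x,y,w,h=cv2.boundingRect(k)
    # far rim top edge and side extremes
    u=x+(w-1)/2; p=onz(c,u,y-.0,.11); d=p[:2]-HUB; yw=np.deg2rad(8.9)
    Y=np.array([-np.sin(yw),np.cos(yw)]); X=np.array([np.cos(yw),np.sin(yw)])
    print('cap far edge clamp x,y mm',(d@X*1000).round(1),((d@Y-.12)*1000).round(1),'axis y',((d@Y-.12+.028)*1000).round(1),(x,y,w,h))
def avg(n=4):
    o=[]
    for i in range(n):
        read_camera('wrist'); st=get_state(); t=np.deg2rad(st['tool_rot'][2]+175); F=st['force']; o.append(F[0]*np.sin(t)-F[1]*np.cos(t))
    print('Fn',np.round(o,2),'mean',np.mean(o).round(2),'t',st['time_s'])
E
python3 - <<'E'
from h import *
for f in ('s6','s13','s14'): jar(f)
avg()
E
```

```text
cap far edge clamp x,y mm 0.7 67.2 axis y 95.2 (336, 274, 25, 25)
cap far edge clamp x,y mm 0.6 84.1 axis y 112.1 (336, 279, 24, 22)
cap far edge clamp x,y mm 0.3 87.5 axis y 115.5 (336, 280, 24, 22)
Fn [5.76 5.34 5.46 4.59] mean 5.29 t 27.4
```

Emit:
carry_out:
  motion:
    - {"x":-0.0004,"y":0.0008,"z":0,"twist":-1,"jaw":-1}
    - {"x":-0.0004,"y":0.0008,"z":0,"twist":-1,"jaw":-1}
    - {"x":0,"y":0,"z":0,"twist":0,"jaw":-1}
    - {"x":0,"y":0,"z":0,"twist":0,"jaw":-1}
    - {"x":0,"y":0,"z":0,"twist":0,"jaw":-1}
    - {"x":0,"y":0,"z":0,"twist":0,"jaw":-1}
    - {"x":0,"y":0,"z":0,"twist":0,"jaw":-1}
    - {"x":0,"y":0,"z":0,"twist":0,"jaw":-1}
    - {"x":0,"y":0,"z":0,"twist":0,"jaw":-1}
    - {"x":0,"y":0,"z":0,"twist":0,"jaw":-1}

```text
time_s: 28.4
position: [0.4822, -0.1032, 0.0873]
tool_rot: [-179.9, -0.0, 18.4]
force: [-1.0, 5.6, 2.1]
width: 0.001
```

Run:
```python
from h import *
avg(); ang()
```

```text
Fn [4.72 5.36 5.92 5.44] mean 5.36 t 28.6
polar ang 171.49 R 0.0493 yaw+175 193.4 z 0.0873 F [-0.52  5.47  0.07] M [ 1.03  0.26 -0.02] J [ 42.  35. -50. 116.  37.  46. -12.]
Ft -5.33 Fr 1.33 moment about hub -0.263
```

Emit:
carry_out:
  motion:
    - {"x":-0.0004,"y":0.0008,"z":0,"twist":-1,"jaw":-1}
    - {"x":-0.0004,"y":0.0008,"z":0,"twist":-1,"jaw":-1}
    - {"x":0,"y":0,"z":0,"twist":0,"jaw":-1}
    - {"x":0,"y":0,"z":0,"twist":0,"jaw":-1}
    - {"x":0,"y":0,"z":0,"twist":0,"jaw":-1}
    - {"x":0,"y":0,"z":0,"twist":0,"jaw":-1}
    - {"x":0,"y":0,"z":0,"twist":0,"jaw":-1}
    - {"x":0,"y":0,"z":0,"twist":0,"jaw":-1}
    - {"x":0,"y":0,"z":0,"twist":0,"jaw":-1}
    - {"x":0,"y":0,"z":0,"twist":0,"jaw":-1}

```text
time_s: 29.6
position: [0.482, -0.105, 0.0873]
tool_rot: [-179.9, -0.0, 20.4]
force: [-1.8, 5.2, 1.0]
width: -0.005
```

Run:
```python
from h import *
avg(); ang()
```

```text
Fn [5.42 5.34 5.44 4.91] mean 5.28 t 29.8
polar ang 173.61 R 0.0493 yaw+175 195.4 z 0.0873 F [-1.42  4.7   0.76] M [ 1.08  0.27 -0.04] J [ 43.  35. -51. 116.  38.  47. -10.]
Ft -4.52 Fr 1.94 moment about hub -0.223
```

Emit:
carry_out:
  motion:
    - {"x":-0.0004,"y":0.0008,"z":0,"twist":-1,"jaw":-1}
    - {"x":-0.0004,"y":0.0008,"z":0,"twist":-1,"jaw":-1}
    - {"x":-0.0002,"y":0.0004,"z":0,"twist":-0.5,"jaw":-1}
    - {"x":0,"y":0,"z":0,"twist":0,"jaw":-1}
    - {"x":0,"y":0,"z":0,"twist":0,"jaw":-1}
    - {"x":0,"y":0,"z":0,"twist":0,"jaw":-1}
    - {"x":0,"y":0,"z":0,"twist":0,"jaw":-1}
    - {"x":0,"y":0,"z":0,"twist":0,"jaw":-1}
    - {"x":0,"y":0,"z":0,"twist":0,"jaw":-1}
    - {"x":0,"y":0,"z":0,"twist":0,"jaw":-1}

```text
time_s: 30.8
position: [0.4818, -0.1073, 0.0873]
tool_rot: [-179.9, -0.0, 22.9]
force: [-0.7, 4.9, 1.1]
width: 0.004
```

Run:
```python
from h import *
avg(3); ang(); save('side','s15');jar('s15');wheel('s15')
```

```text
Fn [4.67 4.9  5.31] mean 4.96 t 30.95
polar ang 176.25 R 0.0494 yaw+175 197.9 z 0.0873 F [-0.84  5.31  1.96] M [1.07 0.31 0.02] J [ 43.  35. -51. 116.  38.  47.  -8.]
Ft -5.24 Fr 1.19 moment about hub -0.259
cap far edge clamp x,y mm 0.1 90.8 axis y 118.8 (336, 281, 24, 22)
[362.1 211.9] 74.6 265.2
[329.7 217.7] 73.2 338.6
[382.9 229.1] 73.5 192.3
[329.5 238.5] 74.4 50.6
[363.3 245.9] 74.6 121.1
spoke phase mod72 (world) 49.5427314771108
```

Emit:
carry_out:
  motion:
    - {"x":-0.0004,"y":0.0008,"z":0,"twist":-1,"jaw":-1}
    - {"x":-0.0004,"y":0.0008,"z":0,"twist":-1,"jaw":-1}
    - {"x":-0.0002,"y":0.0004,"z":0,"twist":-0.5,"jaw":-1}
    - {"x":0,"y":0,"z":0,"twist":0,"jaw":-1}
    - {"x":0,"y":0,"z":0,"twist":0,"jaw":-1}
    - {"x":0,"y":0,"z":0,"twist":0,"jaw":-1}
    - {"x":0,"y":0,"z":0,"twist":0,"jaw":-1}
    - {"x":0,"y":0,"z":0,"twist":0,"jaw":-1}
    - {"x":0,"y":0,"z":0,"twist":0,"jaw":-1}
    - {"x":0,"y":0,"z":0,"twist":0,"jaw":-1}

```text
time_s: 32.0
position: [0.4816, -0.1095, 0.0873]
tool_rot: [-179.9, -0.0, 25.4]
force: [-1.6, 4.3, 1.5]
width: -0.001
```

Run:
```python
from h import *
avg(3); ang()
```

```text
Fn [4.76 5.67 6.08] mean 5.5 t 32.15
polar ang 178.87 R 0.0494 yaw+175 200.4 z 0.0873 F [-1.43  5.95  0.68] M [ 0.99  0.26 -0.01] J [ 44.  36. -52. 116.  39.  47.  -5.]
Ft -5.92 Fr 1.54 moment about hub -0.292
```

Emit:
carry_out:
  motion:
    - {"x":-0.0004,"y":0.0008,"z":0,"twist":-1,"jaw":-1}
    - {"x":-0.0004,"y":0.0008,"z":0,"twist":-1,"jaw":-1}
    - {"x":0,"y":0,"z":0,"twist":0,"jaw":-1}
    - {"x":0,"y":0,"z":0,"twist":0,"jaw":-1}
    - {"x":0,"y":0,"z":0,"twist":0,"jaw":-1}
    - {"x":0,"y":0,"z":0,"twist":0,"jaw":-1}
    - {"x":0,"y":0,"z":0,"twist":0,"jaw":-1}
    - {"x":0,"y":0,"z":0,"twist":0,"jaw":-1}
    - {"x":0,"y":0,"z":0,"twist":0,"jaw":-1}
    - {"x":0,"y":0,"z":0,"twist":0,"jaw":-1}

```text
time_s: 33.15
position: [0.4816, -0.1114, 0.0873]
tool_rot: [-179.9, -0.0, 27.4]
force: [-1.6, 5.4, 1.0]
width: 0.0
```

Run:
```python
from h import *
avg(4); ang()
```

```text
Fn [3.88 5.24 4.07 5.25] mean 4.61 t 33.35
polar ang 181.0 R 0.0494 yaw+175 202.4 z 0.0873 F [-1.51  5.05  1.89] M [ 1.04  0.31 -0.07] J [ 44.  36. -53. 116.  39.  48.  -4.]
Ft -5.08 Fr 1.42 moment about hub -0.251
```

Add to h.py:
```python
def avgm(n=3):
    o=[];m=[]
    for i in range(n):
        read_camera('wrist'); st=get_state(); t=np.deg2rad(st['tool_rot'][2]+175); F=st['force']; M=st['ft_torque']; o.append(F[0]*np.sin(t)-F[1]*np.cos(t)); m.append(-(M[0]*np.cos(t)+M[1]*np.sin(t)))
    print('Fn',np.round(o,2),'mean',np.mean(o).round(2),'Mspoke',np.round(m,3),np.mean(m).round(3),'t',st['time_s'],'phi',np.rad2deg(t).round(1),'z',st['position'][2].round(4))
```

```text
(no output)
```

Emit:
carry_out:
  motion:
    - {"x":-0.0004,"y":0.0008,"z":0,"twist":-1,"jaw":-1}
    - {"x":-0.0004,"y":0.0008,"z":0,"twist":-1,"jaw":-1}
    - {"x":-0.0002,"y":0.0004,"z":0,"twist":-0.5,"jaw":-1}
    - {"x":0,"y":0,"z":0,"twist":0,"jaw":-1}
    - {"x":0,"y":0,"z":0,"twist":0,"jaw":-1}
    - {"x":0,"y":0,"z":0,"twist":0,"jaw":-1}
    - {"x":0,"y":0,"z":0,"twist":0,"jaw":-1}
    - {"x":0,"y":0,"z":0,"twist":0,"jaw":-1}
    - {"x":0,"y":0,"z":0,"twist":0,"jaw":-1}
    - {"x":0,"y":0,"z":0,"twist":0,"jaw":-1}

```text
time_s: 34.35
position: [0.4817, -0.1136, 0.0873]
tool_rot: [-179.9, -0.0, 29.9]
force: [-2.0, 4.8, 1.3]
width: -0.005
```

Run:
```python
from h import *
avgm(); save('side','s16');jar('s16');wheel('s16')
```

```text
Fn [5.15 5.38 4.73] mean 5.09 Mspoke [1.095 1.016 1.102] 1.071 t 34.5 phi 204.9 z 0.0873
cap far edge clamp x,y mm -0.2 94.1 axis y 122.1 (336, 282, 24, 22)
[327.9 219.4] 73.1 345.5
[382.6 226.9] 73.7 199.4
[332.1 240.3] 74.0 57.9
[367.  245.1] 74.4 128.6
spoke phase mod72 (world) 56.83867646231368
```

Emit:
carry_out:
  motion:
    - {"x":-0.0004,"y":0.0008,"z":0,"twist":-1,"jaw":-1}
    - {"x":-0.0004,"y":0.0008,"z":0,"twist":-1,"jaw":-1}
    - {"x":-0.0002,"y":0.0004,"z":0,"twist":-0.5,"jaw":-1}
    - {"x":0,"y":0,"z":0,"twist":0,"jaw":-1}
    - {"x":0,"y":0,"z":0,"twist":0,"jaw":-1}
    - {"x":0,"y":0,"z":0,"twist":0,"jaw":-1}
    - {"x":0,"y":0,"z":0,"twist":0,"jaw":-1}
    - {"x":0,"y":0,"z":0,"twist":0,"jaw":-1}
    - {"x":0,"y":0,"z":0,"twist":0,"jaw":-1}
    - {"x":0,"y":0,"z":0,"twist":0,"jaw":-1}

```text
time_s: 35.55
position: [0.4818, -0.1158, 0.0873]
tool_rot: [-179.9, -0.0, 32.4]
force: [-0.8, 4.9, 0.6]
width: 0.002
```

Run:
```python
from h import *
avgm()
```

```text
Fn [4.44 5.06 4.64] mean 4.72 Mspoke [1.039 1.047 1.043] 1.043 t 35.7 phi 207.4 z 0.0873
```

Emit:
carry_out:
  motion:
    - {"x":-0.0004,"y":0.0008,"z":0,"twist":-1,"jaw":-1}
    - {"x":-0.0004,"y":0.0008,"z":0,"twist":-1,"jaw":-1}
    - {"x":-0.0002,"y":0.0004,"z":0,"twist":-0.5,"jaw":-1}
    - {"x":0,"y":0,"z":0,"twist":0,"jaw":-1}
    - {"x":0,"y":0,"z":0,"twist":0,"jaw":-1}
    - {"x":0,"y":0,"z":0,"twist":0,"jaw":-1}
    - {"x":0,"y":0,"z":0,"twist":0,"jaw":-1}
    - {"x":0,"y":0,"z":0,"twist":0,"jaw":-1}
    - {"x":0,"y":0,"z":0,"twist":0,"jaw":-1}
    - {"x":0,"y":0,"z":0,"twist":0,"jaw":-1}

```text
time_s: 36.7
position: [0.482, -0.118, 0.0873]
tool_rot: [-179.9, -0.0, 34.9]
force: [-1.7, 4.6, 0.8]
width: -0.0
```

Run:
```python
from h import *
avgm()
```

```text
Fn [6.08 5.26 5.39] mean 5.57 Mspoke [1.165 1.091 1.066] 1.107 t 36.85 phi 209.9 z 0.0873
```

Emit:
carry_out:
  motion:
    - {"x":-0.0004,"y":0.0008,"z":0,"twist":-1,"jaw":-1}
    - {"x":-0.0004,"y":0.0008,"z":0,"twist":-1,"jaw":-1}
    - {"x":0,"y":0,"z":0,"twist":0,"jaw":-1}
    - {"x":0,"y":0,"z":0,"twist":0,"jaw":-1}
    - {"x":0,"y":0,"z":0,"twist":0,"jaw":-1}
    - {"x":0,"y":0,"z":0,"twist":0,"jaw":-1}
    - {"x":0,"y":0,"z":0,"twist":0,"jaw":-1}
    - {"x":0,"y":0,"z":0,"twist":0,"jaw":-1}
    - {"x":0,"y":0,"z":0,"twist":0,"jaw":-1}
    - {"x":0,"y":0,"z":0,"twist":0,"jaw":-1}

```text
time_s: 37.85
position: [0.4821, -0.1194, 0.0873]
tool_rot: [-179.9, -0.0, 36.9]
force: [-2.9, 7.2, 2.1]
width: 0.001
```

Run:
```python
from h import *
avgm(); save('side','s17');jar('s17');wheel('s17')
```

```text
Fn [6.24 7.09 7.  ] mean 6.78 Mspoke [1.387 1.379 1.317] 1.361 t 38.0 phi 211.9 z 0.0872
cap far edge clamp x,y mm -0.2 94.1 axis y 122.1 (336, 282, 24, 22)
[326.4 221.5] 72.8 353.1
[382.5 225.4] 74.6 204.4
[334.5 241.6] 73.8 64.0
[370.  244.1] 74.2 135.1
spoke phase mod72 (world) 63.14959180403507
```

It's stiffening: the moment rose from about 1.06 to 1.36, equivalent to about 5.8 N at 55 mm, and the jar has stopped moving. The target of 8 N corresponds to a moment of about 1.88.

Emit:
carry_out:
  motion:
    - {"x":-0.0002,"y":0.0004,"z":0,"twist":-0.5,"jaw":-1}
    - {"x":-0.0002,"y":0.0004,"z":0,"twist":-0.5,"jaw":-1}
    - {"x":0,"y":0,"z":0,"twist":0,"jaw":-1}
    - {"x":0,"y":0,"z":0,"twist":0,"jaw":-1}
    - {"x":0,"y":0,"z":0,"twist":0,"jaw":-1}
    - {"x":0,"y":0,"z":0,"twist":0,"jaw":-1}
    - {"x":0,"y":0,"z":0,"twist":0,"jaw":-1}
    - {"x":0,"y":0,"z":0,"twist":0,"jaw":-1}
    - {"x":0,"y":0,"z":0,"twist":0,"jaw":-1}
    - {"x":0,"y":0,"z":0,"twist":0,"jaw":-1}

```text
time_s: 39.05
position: [0.4821, -0.1199, 0.0872]
tool_rot: [-179.9, -0.0, 38.0]
force: [-3.3, 6.7, 1.6]
width: -0.002
```

Run:
```python
from h import *
avgm()
```

```text
Fn [6.89 8.53 7.67] mean 7.7 Mspoke [1.519 1.596 1.615] 1.577 t 39.2 phi 213.0 z 0.0872
```

Emit:
carry_out:
  motion:
    - {"x":-0.0003,"y":0.0005,"z":0,"twist":-0.6,"jaw":-1}
    - {"x":-0.0003,"y":0.0005,"z":0,"twist":-0.6,"jaw":-1}
    - {"x":0,"y":0,"z":0,"twist":0,"jaw":-1}
    - {"x":0,"y":0,"z":0,"twist":0,"jaw":-1}
    - {"x":0,"y":0,"z":0,"twist":0,"jaw":-1}
    - {"x":0,"y":0,"z":0,"twist":0,"jaw":-1}
    - {"x":0,"y":0,"z":0,"twist":0,"jaw":-1}
    - {"x":0,"y":0,"z":0,"twist":0,"jaw":-1}
    - {"x":0,"y":0,"z":0,"twist":0,"jaw":-1}
    - {"x":0,"y":0,"z":0,"twist":0,"jaw":-1}

```text
time_s: 40.2
position: [0.4822, -0.1208, 0.0872]
tool_rot: [-179.8, -0.1, 39.2]
force: [-3.3, 7.5, 2.2]
width: -0.005
```

Run:
```python
from h import *
avgm(); save('side','s18');jar('s18');wheel('s18')
```

```text
Fn [8.45 8.1  8.  ] mean 8.18 Mspoke [1.708 1.709 1.783] 1.733 t 40.35 phi 214.2 z 0.0872
cap far edge clamp x,y mm -0.2 94.1 axis y 122.1 (336, 282, 24, 22)
[326.1 221.7] 73.2 354.0
[382.4 224.6] 75.4 206.8
[335.1 242.1] 74.2 65.7
[370.5 243.9] 74.3 136.2
spoke phase mod72 (world) 64.68078038729283
```

Emit:
carry_out:
  motion:
    - {"x":-0.0002,"y":0.0004,"z":0,"twist":-0.4,"jaw":-1}
    - {"x":-0.0002,"y":0.0003,"z":0,"twist":-0.4,"jaw":-1}
    - {"x":0,"y":0,"z":0,"twist":0,"jaw":-1}
    - {"x":0,"y":0,"z":0,"twist":0,"jaw":-1}
    - {"x":0,"y":0,"z":0,"twist":0,"jaw":-1}
    - {"x":0,"y":0,"z":0,"twist":0,"jaw":-1}
    - {"x":0,"y":0,"z":0,"twist":0,"jaw":-1}
    - {"x":0,"y":0,"z":0,"twist":0,"jaw":-1}
    - {"x":0,"y":0,"z":0,"twist":0,"jaw":-1}
    - {"x":0,"y":0,"z":0,"twist":0,"jaw":-1}

```text
time_s: 41.4
position: [0.4823, -0.1213, 0.0872]
tool_rot: [-179.8, -0.1, 40.0]
force: [-3.1, 8.8, 2.2]
width: -0.003
```

Run:
```python
from h import *
avgm(5)
```

```text
Fn [7.99 8.62 9.61 9.26 9.63] mean 9.02 Mspoke [1.923 1.901 1.934 1.937 1.922] 1.923 t 41.65 phi 215.0 z 0.0872
```

The push is now about 8.1 N at 55 mm, a snug grip, by both force and moment. I'll back off and lift clear.

Emit:
carry_out:
  motion:
    - {"x":0,"y":-0.003,"z":0,"twist":0,"jaw":-1}
    - {"x":0,"y":-0.004,"z":0,"twist":0,"jaw":-1}
    - {"x":0,"y":-0.003,"z":0,"twist":0,"jaw":-1}
    - {"x":0,"y":0,"z":0,"twist":0,"jaw":-1}
    - {"x":0,"y":0,"z":-0.01,"twist":0,"jaw":-1}
    - {"x":0,"y":0,"z":-0.02,"twist":0,"jaw":-1}
    - {"x":0,"y":0,"z":-0.025,"twist":0,"jaw":-1}
    - {"x":0,"y":0,"z":-0.03,"twist":0,"jaw":-1}
    - {"x":0,"y":0,"z":-0.03,"twist":0,"jaw":-1}
    - {"x":0,"y":0,"z":-0.015,"twist":0,"jaw":-1}

```text
time_s: 42.65
position: [0.4777, -0.1157, 0.2204]
tool_rot: [179.9, -0.1, 39.8]
force: [0.5, -0.3, -0.2]
width: 0.002
```

Run:
```python
from h import *
fn(); print(get_state()['position'],get_state()['force'])
save('side','s19');save('top','t19');jar('s19');wheel('s19');wheel('s18')
im=load('s19')['image'];cv2.imwrite('pics/s19c.png',cv2.cvtColor(cv2.resize(im[200:360,270:430],None,fx=4,fy=3.7,interpolation=cv2.INTER_CUBIC),cv2.COLOR_RGB2BGR))
```

```text
Fn -0.53 t 42.65
[ 0.47765257 -0.11574775  0.22036322] [ 0.48883725 -0.30616348 -0.24058918]
cap far edge clamp x,y mm -0.2 94.1 axis y 122.1 (336, 282, 24, 22)
[326.  222.1] 72.8 355.4
[381.4 224.3] 73.2 208.3
[335.4 242.4] 74.7 66.7
[370.8 243.8] 74.4 136.9
spoke phase mod72 (world) 65.86049565039046
[326.1 221.7] 73.2 354.0
[382.4 224.6] 75.4 206.8
[335.1 242.1] 74.2 65.7
[370.5 243.9] 74.3 136.2
spoke phase mod72 (world) 64.68078038729283
```

View pics/s19c.png

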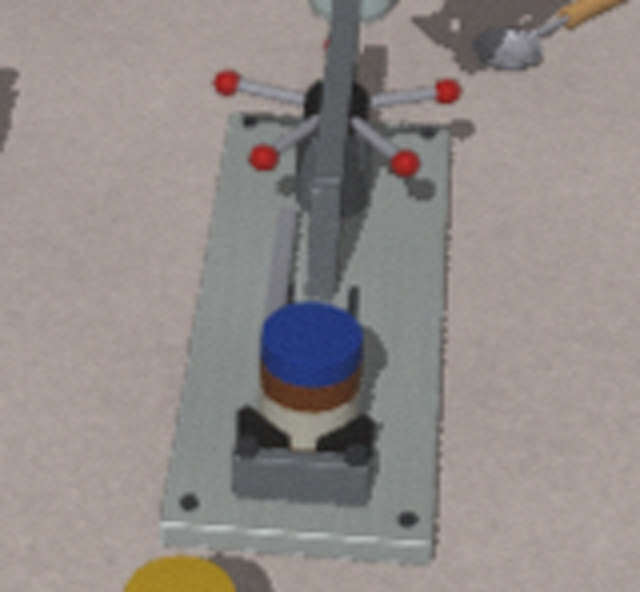

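View pics/t19.png

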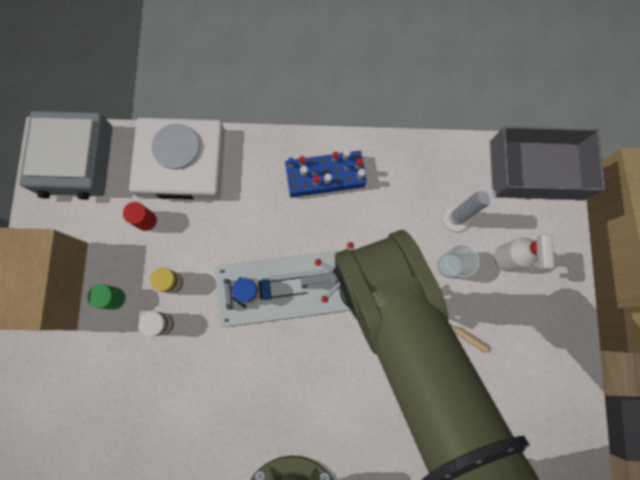

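The top view shows the jar (244,290) seated in the V with the jaw (265,289) against it. The bystanders are where they were, and the wheel stayed put after I let go (phase 65.9° against 64.7° one small push earlier). Handing in.

Run:
```python
from h import *
print(job_done())
```

```text
the job is handed in; nothing more can be done
None
```

The blue-capped jar is home in the V seat and gripped by the jaw. I handed the job in after about 43 s of the 72 s allowed; `job_done()` reports no verdict, so the result is unconfirmed.

**What I did:** I stood the jar on the clamp base about 17 mm short of the nominal home and let go. I then turned the wheel anticlockwise with the side of the shut fingers, over three spokes, from about 0.36 to 3.5 rad. The last part was small steps by feel. I stopped when the push reached about 8.1 N at 55 mm from the axis, against 4.5 N running free.

**Last checks:**
- **Grip:** the wrist force and the wrist moment both gave about 8 N, inside the 7–9 N snug range. The wheel did not spring back when I let go.
- **Jar:** it is upright and stopped moving while the force rose. The side camera put it at y of about 122 mm. That is about 1 mm past the stated limit of 121 mm, but that view only resolves about 3 mm.
- **Robot:** it is clear at 0.22 m height, with wrist force near zero.
- **Bystanders:** by eye in the last top view they have not moved. The arm hides the spoon's bowl there, though the side view still shows it.

One change along the way: my first approach to the wheel brought joint 3 to -73°, near its -81.7° limit. I turned the gripper back about 85° before touching anything and pushed with its narrow side instead.

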